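Load the tile drying rack and lower its cover

ROBOT

A 6-joint arm with a two-finger parallel gripper is mounted at the origin on the work surface. World frame = base frame: x ahead of the robot, y to its left, z up, the work surface at z = 0. Lengths are in m, angles in rad, forces in N, time in s.
With the tool pointing down it reaches from about 0.325 to 0.85 m from the base axis. Payload 15.5 kg.
Tool frame: the origin (TCP) lies at the very end of the fingers, on their centre line; the grasp point (between the pads) lies 19 mm behind it (grasp_offset is the z of the grasp point in the tool frame, in m); z points along the fingers, y is the line along which they close (so a half turn about z gives the same grasp; the last joint's range is limited). The gripper opens to 91 mm and grips with 3 to 60 N. Pads are 32 mm wide; open, the fingers measure 118 mm over their backs; the gripper's body (76 mm by 178 mm) begins 60 mm behind the grasp point.
Start: joints at [1.133, 0.494, 1.345, -0, 1.302, -0.096], TCP at [0.21, 0.589, 0.191] pointing down, gripper open.
Joint ranges: [-2.91, 2.91], [-0.82, 2.16], [0.22, 2.67], [-1.22, 4.37], [0.12, 2.79], [-3.08, 3.08]. Speed limits (rad/s): [1.89, 1.89, 2.57, 3.01, 3.01, 3.01].

INTERFACE

Orientations are given as a unit quaternion [w, x, y, z].
In Python, from bench import get_state, get_image, camera_params, hand_in, grasp_offset gives the robot as it stands. The module is installed in compiled form; this text tells all that it offers.
- The arm moves only by the tool carry_out, never from a script. Its argument "steps" is a list that holds one entry, the list of rows, each a list of 7 numbers: the shift along the tool's x, y, z in cm, then the turn, a rotation vector about the tool's x, y, z in degrees, then the finger opening in cm, from 0 to 9.12. A call has exactly 5 rows; each row is the pose to reach, as a shift and turn from the pose commanded when the call began, along the tool's axes at that moment; what a row does not reach only later rows make up. A row lasts 1/10 s, in which the tool goes at most 50 mm and 8.59 degrees, less where a joint would pass 70% of its speed; a pose out of reach is approached as far as the arm can. A call with a gripper value outside its range is refused whole. The fingers move at their own pace and stop on an object; "squeeze" is the grip in N (left out, the last holds). Time passes only in rows, so rows that repeat a pose let the fingers close, or fill a call up. It gives the time, the measured TCP pose, the force, the opening and the grip force at its end, in the units of the state.
- get_state(): the state, without advancing time (a new reading comes with each control period).
- get_image(name): name is "scene" or "top"; returns (picture, depth): 480x640x3 uint8, blue, green, red; 480x640 float32, m along the optical axis (not along the pixel's ray), 0 where there is no reading.
- camera_params(name): a dict with "camera_matrix" (3x3 intrinsics, pixels), "k1" (the pictures are not rectified: a ray, as slopes to the right and down, at radius r is drawn at 1 + k1 r^2 times it, then the intrinsics apply), "origin" and "orientation" of the camera in the world. Camera axes: x right, y down, z forward; pixel columns grow to the right and rows downward; lengths in m; the calibration is good to about 2 mm. A picture is of the moment at which its call begins. camera_params takes no time and is no camera call.
- hand_in(): hands the job in; it is judged then, once.
The state is a dict: "t": time; "joint_positions": joint angles; "joint_velocities": joint speeds; "joint_efforts": joint torques, N m; "tool_pos": TCP position; "tool_rot": TCP orientation; "wrist_force": force on the tool from outside, world axes, zero at the start; "moment": the same for the moment, N m; "width": finger opening in m; "finger_force": force on a finger pad.
Only numpy, scipy, OpenCV 4.12 (cv2) and the standard library are available. Lean on these libraries where they do the work, as an engineer would, in place of code of your own. Each camera call takes 0.05 s, during which the arm holds its last target. There are 200 camera calls.

TASK

Put all the glaze test tiles that lie on the table up to dry: swing the rack's slatted cover fully up to its back stop, then lay every tile glazed face up and flat across the two raised rails, and push the row up against the red end stop so that the first tile touches the stop and each next one touches its neighbour. Then lower the cover gently all the way down, never letting it slam at either stop, and leave the pots and tools around where they are.

Things in the scene. Friction and masses are not known exactly. Their poses are not given: they have to be found in the camera images.
- rack: drying rack, fixed; origin at the centre of its underside on the table, z up. Plywood base 180 (x) x 330 (y) x 12 mm carrying two aluminium rails along y. Rubber front posts at x = -68, y = +-153 mm, 80 mm high; hinge posts at x = 83, y = +-160 mm, 96 mm high
- rails_mid (a point): point midway between the rails (rack x = y = 0), level with the ledges, 42 mm above the table. Each rail runs y = -145 to 145 mm with a ledge at |x| 40 to 52 mm and outside it a lip 4 mm wide, 6 mm high. A tile laid with its x across the rails rests on both ledges, 4 mm play to each lip; between the rails it is open to the base, room for fingers
- stop_face (a point): middle of the face of the red end stop, at ledge height: rack x = 0, y = -135, z = 42 mm. It closes the rails at their -y end and rises 12 mm above the ledges; the +y end is open
- cover (a joint): slatted cover (rad) hinged on the rack's far (+x) side: 0 fully down (level, 29 mm above seated tiles), 1.7 fully up, at its back stop just past upright. Friction hinge: stays where it is left; 1 to 6 N at the handle moves it. 160 mm from hinge to front edge, 306 mm wide, 8 mm thick, 0.35 kg
- cover_grip (a point): middle of the cover's blue handle bar: round, 10 mm thick, 110 mm long along the rack's y, between two struts; 45 mm in front of the middle of the cover's 10 mm front bar, 200 mm from the hinge axis; fingers fit on both sides of it. Turns with the cover
- cover_hinge (a point): middle of the cover's hinge axis, at rack x = 85, y = 0, z = 85 mm; the axis runs along the rack's y; the cover reaches from it towards rack -x when down
- tile_a: glaze test tile of fired terracotta with a blue glazed patch on top; 96 (its x) x 50 (its y) x 10 mm, about 0.1 kg; origin at the centre of its underside, z up out of the glazed face. Lies on the table at the start, or is absent
- tile_b: glaze test tile of fired terracotta with a green glazed patch on top; 96 (its x) x 50 (its y) x 10 mm, about 0.1 kg; origin at the centre of its underside, z up out of the glazed face. Lies on the table at the start, or is absent
- tile_c: glaze test tile of fired terracotta with a yellow glazed patch on top; 96 (its x) x 50 (its y) x 10 mm, about 0.1 kg; origin at the centre of its underside, z up out of the glazed face. Lies on the table at the start, or is absent
- tile_d: glaze test tile of fired terracotta with a white glazed patch on top; 96 (its x) x 50 (its y) x 10 mm, about 0.1 kg; origin at the centre of its underside, z up out of the glazed face. Lies on the table at the start, or is absent
- glaze_pot: small upright glaze pot, 32 mm across, 45 mm tall, blue cap, among the tiles; origin at its underside; not part of the job, leave alone
- glaze_jar: glaze jar, 60 mm across, 85 mm tall, green cap; origin at its underside; not part of the job, leave alone
- bowl: small terracotta bowl, 100 mm across, 50 mm tall; origin at its underside; not part of the job, leave alone
- tumbler: black tumbler, 72 mm across, 120 mm tall; origin at its underside; not part of the job, leave alone
- rib: wooden shaping rib, 90 x 50 x 6 mm, lying flat; origin at its underside; not part of the job, leave alone
Things that resemble listed ones, but are neither listed nor needed, are in the scene too. Leave any purple look-alike of the tile_a alone.

How it is judged:
By the outcome, as a careful person would: the job done as asked, in the order asked, and still so for the second after the job is handed in, with the robot touching nothing.
Of tile_a, tile_b, tile_c, tile_d only 2 to 4 are there at a start; the rules pass over those that are not, and their reading is None.
At some moment in a run one of tile_a, tile_b, tile_c, tile_d may be knocked a few centimetres aside while the robot is not near it.
Once in a run the grip may slacken for a moment while it holds something.
It also fails if it takes over 210 s, if anything falls off the work surface, if the arm or the gripper's body presses on something with over 40 N, if the wrist force passes 120 N, or if a joint passes its speed limit or range.

## Working session

There is one attempt and no reset: what is moved stays moved. The work goes in short steps, Python scripts to look and compute and a tool call to move; the robot and the scene stay as the last step left them, time stands still between calls to the robot, and variables do not carry over. Pictures are saved under pics/ and viewed, at most 14 in all, crops included, and the job is handed in when it is done.

Besides the shell and the picture viewer there is one more tool, called after "Emit:" as a command line: name --argument value ..., lists and objects as JSON in quotes. carry_out: Moves the arm, as the interface text tells. Its arguments: {"type":"object","properties":{"steps":{"type":"array"},"squeeze":{"type":"number"}},"required":["steps"]}

```bash
mkdir -p pics; ls; python3 - <<'E'
from bench import *
import cv2
s=get_state();print({k:(v if not hasattr(v,'tolist') else v) for k,v in s.items()})
print(grasp_offset)
for n in("scene","top"):
    p,d=get_image(n);cv2.imwrite(f"pics/{n}0.png",p);print(n,camera_params(n))
E
```

```text
pics
{'t': 0.0, 'joint_positions': array([ 1.13248034e+00,  4.94152647e-01,  1.34612579e+00, -6.98792636e-06,
        1.30249699e+00, -9.54968993e-02]), 'joint_velocities': array([-7.34775152e-04, -1.04606790e-03, -1.18290492e-03,  2.28805881e-05,
       -2.83059381e-03, -9.03475982e-04]), 'joint_efforts': array([-4.75338646e-03, -8.78814554e+01, -3.81859124e+01,  7.02497712e-02,
        5.31410496e-02, -1.48960758e-04]), 'tool_pos': array([0.20991564, 0.58826655, 0.19075908]), 'tool_rot': array([-1.52727489e-04,  1.70570461e-01,  9.85345304e-01, -5.71331905e-04]), 'wrist_force': array([ 0.24275251, -0.38805072, -0.10327116]), 'moment': array([ 0.01393725, -0.02760158,  0.01621595]), 'finger_force': 0.0, 'width': 0.0911461811376786}
-0.0188
scene {'camera_matrix': array([[568.28121764,   0.        , 311.7937433 ],
       [  0.        , 568.28121764, 230.15941574],
       [  0.        ,   0.        ,   1.        ]]), 'k1': -0.0045648586081854965, 'origin': array([ 1.46564585, -0.09330796,  0.94937138]), 'orientation': array([-0.30208134,  0.6792233 ,  0.60678227, -0.28145664])}
top {'camera_matrix': array([[530.36185056,   0.        , 321.2586752 ],
       [  0.        , 530.36185056, 241.94595379],
       [  0.        ,   0.        ,   1.        ]]), 'k1': -0.06003415691360009, 'origin': array([ 0.32039779, -0.0038751 ,  1.34256184]), 'orientation': array([ 0.04029167, -0.70029923,  0.71082746, -0.05178694])}
```

View pics/top0.png

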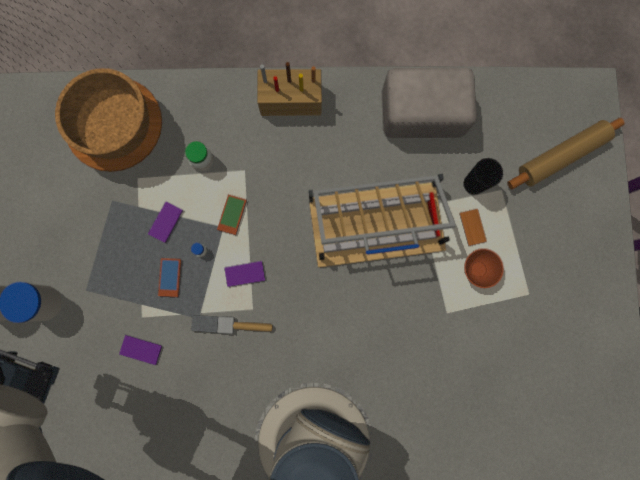

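View pics/scene0.png

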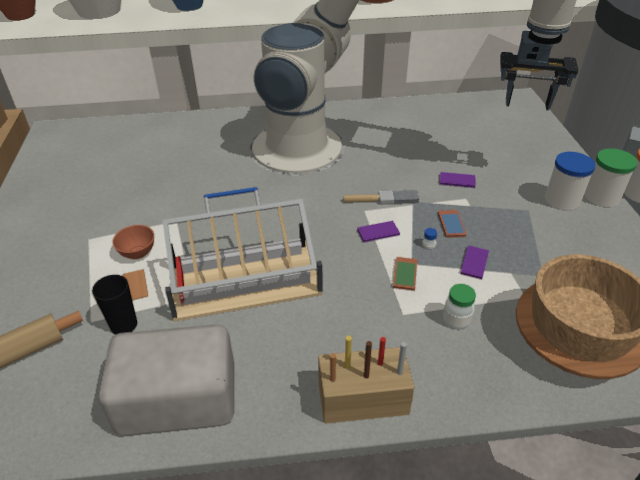

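```bash
cat > h.py <<'E'
from bench import *
import numpy as np, cv2
from scipy.spatial.transform import Rotation as R
def rot(q): return R.from_quat(np.r_[q[1:],q[0]])
def world(n,save=None):
    p,d=get_image(n); c=camera_params(n); K=c["camera_matrix"]
    if save: cv2.imwrite(save,p)
    u,v=np.meshgrid(np.arange(640),np.arange(480))
    uv=np.stack([u,v],-1).reshape(-1,1,2).astype(float)
    s=cv2.undistortPoints(uv,K,np.array([c["k1"],0,0,0.]))[:,0]
    z=d.reshape(-1,1); P=np.hstack([s*z,z])
    W=rot(c["orientation"]).apply(P)+c["origin"]
    W[z[:,0]==0]=np.nan
    return p,W.reshape(480,640,3)
def project(n,X):
    c=camera_params(n); r=rot(c["orientation"]).inv()
    P=r.apply(np.atleast_2d(X)-c["origin"])
    return cv2.projectPoints(P[:,None],np.zeros(3),np.zeros(3),c["camera_matrix"],np.array([c["k1"],0,0,0.]))[0][:,0]
def rect(p,W,box,zlo,zhi,mask=None):
    x0,y0,x1,y1=box; w=W[y0:y1,x0:x1].reshape(-1,3)
    m=(w[:,2]>zlo)&(w[:,2]<zhi)
    if mask is not None: m&=mask[y0:y1,x0:x1].ravel()
    w=w[m]; (c,sz,a)=cv2.minAreaRect((w[:,:2]*1000).astype(np.float32))
    if sz[0]<sz[1]: sz=sz[::-1];a+=90
    return np.round(c,1),np.round(sz,1),round((a+90)%180-90,1),round(float(np.median(w[:,2]))*1000,1),len(w)
E
python3 - <<'E'
from h import *
p,W=world("top")
for n,b in dict(blue=(152,250,190,306),green=(210,188,256,242),purp1=(140,195,188,245),purp2=(220,257,270,290),purp3=(112,330,170,370),rib=(455,205,492,250)).items():
    print(n,rect(p,W,b,.004,.03))
hsv=cv2.cvtColor(p,cv2.COLOR_BGR2HSV)
bl=(hsv[...,0]>100)&(hsv[...,0]<125)&(hsv[...,1]>150)
m=np.zeros_like(bl);m[235:262,350:430]=bl[235:262,350:430]
w=W[m];print("handle",len(w),np.nanmedian(w,0),np.nanmin(w,0),np.nanmax(w,0))
rd=((hsv[...,0]<6)|(hsv[...,0]>174))&(hsv[...,1]>170); m=np.zeros_like(rd);m[185:250,420:450]=rd[185:250,420:450]
w=W[m];print("red",len(w),np.nanmedian(w,0),np.nanmin(w,0),np.nanmax(w,0))
# base
print("base",rect(p,W,(300,180,460,275),.006,.018))
print("rails",rect(p,W,(300,180,460,275),.038,.06), "cover",rect(p,W,(300,170,465,262),.08,.14))
p2,_=world("scene")
a=cv2.resize(p[180:310,130:290],None,fx=4,fy=4,interpolation=2)
b=cv2.resize(p[165:280,300:520],None,fx=3.6,fy=3.6,interpolation=2);cv2.imwrite("pics/a.png",a);cv2.imwrite("pics/b.png",b)
E
```

```text
blue (array([410.5, 355.3]), array([135.2,  94.8]), 0.5, 8.5, 803)
green (array([568.8, 200.6]), array([135.5, 113.3]), -0.1, 8.5, 750)
purp1 (array([559.5, 377.5]), array([128.5, 122.1]), -0.3, 8.4, 760)
purp2 (array([419.4, 168. ]), array([123.6,  80.9]), 89.2, 9.1, 782)
purp3 (array([232. , 428.6]), array([141.3,  95.9]), 89.5, 8.8, 785)
rib (array([ 529.3, -418.8]), array([117.5,  95.3]), -2.7, 5.9, 460)
handle 130 [ 0.45372645 -0.17644561  0.19121795] [ 0.44713818 -0.23433397  0.1836564 ] [ 0.46214231 -0.1216424   0.19682492]
red 190 [ 0.56625751 -0.30533421  0.05219415] [ 0.50232816 -0.32503264  0.00397729] [ 0.60887011 -0.29821267  0.05967729]
base (array([ 533.6, -181.2]), array([405.6, 242.7]), 89.7, 11.0, 4892)
rails (array([ 543. , -166.5]), array([322. , 152.6]), -83.2, 43.2, 1422) cover (array([ 548.9, -168.5]), array([328.7, 163.8]), -83.8, 94.7, 1462)
```

View pics/a.png

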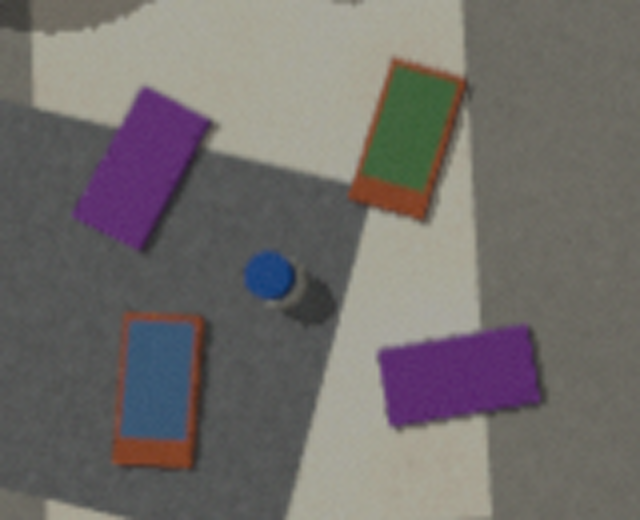

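View pics/b.png

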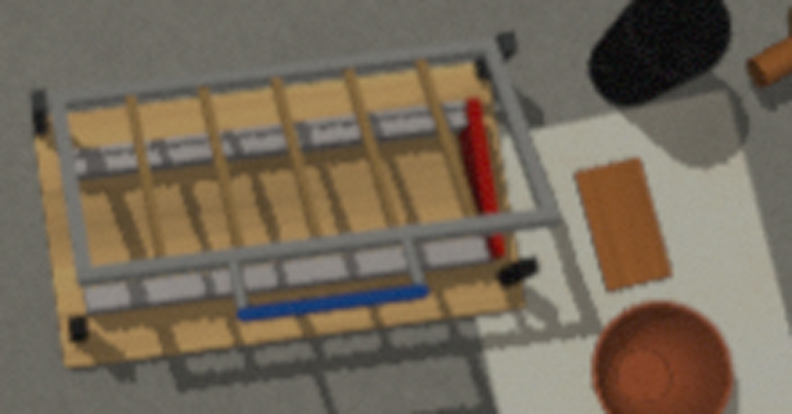

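Only tile_a (blue, top pixel 170,277) and tile_b (green, 232,214) are present. The purple plates at (165,222), (245,273) and (141,350) are look-alikes, and the plain brown plate at (473,227) is the rib. The crops confirm this. The cover stands partly raised, with its handle at (392,249).

```bash
cat >> h.py <<'E'
def planepts(n,uv,z):
    c=camera_params(n); s=cv2.undistortPoints(np.asarray(uv,float).reshape(-1,1,2),c["camera_matrix"],np.array([c["k1"],0,0,0.]))[:,0]
    d=rot(c["orientation"]).apply(np.c_[s,np.ones(len(s))]); o=c["origin"]
    return o+d*((z-o[2])/d[:,2])[:,None]
def tile(p,W,box,z=.01,sat=70):
    x0,y0,x1,y1=box; hsv=cv2.cvtColor(p,cv2.COLOR_BGR2HSV)
    m=np.zeros((480,640),np.uint8); m[y0:y1,x0:x1]=(hsv[y0:y1,x0:x1,1]>sat)
    k,l,st,_=cv2.connectedComponentsWithStats(m); i=1+np.argmax(st[1:,4]); v,u=np.nonzero(l==i)
    P=planepts("top",np.c_[u,v],z)[:,:2]*1000
    c,sz,a=cv2.minAreaRect(P.astype(np.float32))
    if sz[0]<sz[1]: sz=sz[::-1];a+=90
    return np.round(P.mean(0),1),np.round(c,1),np.round(sz,1),round((a+90)%180-90,1),len(u)
def move_to(pos,yaw_y,s=None):
    """shift (cm, tool axes) and turn (deg, rotvec) to put TCP at pos, tool down, tool y along world angle yaw_y (deg, mod 180)"""
    s=s or get_state(); r=rot(s["tool_rot"]); best=None
    for k in(0,180):
        a=np.radians(yaw_y+k); y=np.array([np.cos(a),np.sin(a),0]); z=np.array([0,0,-1.]); x=np.cross(y,z)
        t=(r.inv()*R.from_matrix(np.c_[x,y,z])).as_rotvec(degrees=True)
        if best is None or np.linalg.norm(t)<np.linalg.norm(best): best=t
    return np.round(r.inv().apply(np.array(pos)-s["tool_pos"])*100,2),np.round(best,1)
E
python3 - <<'E'
from h import *
p,W=world("top")
print("a",tile(p,W,(152,250,190,306)));print("b",tile(p,W,(210,188,256,242)))
hsv=cv2.cvtColor(p,cv2.COLOR_BGR2HSV)
bl=(hsv[...,0]>100)&(hsv[...,0]<125)&(hsv[...,1]>120)
m=np.zeros_like(bl);m[235:262,350:430]=bl[235:262,350:430]
w=W[m];w=w[~np.isnan(w[:,0])];(c,sz,a)=cv2.minAreaRect((w[:,:2]*1000).astype(np.float32));print(c,sz,a,np.median(w,0))
e=np.linalg.svd((w-w.mean(0))[:,:2])[2][0];print("handle dir",np.degrees(np.arctan2(e[1],e[0])),w.mean(0))
m=np.zeros_like(bl);m[240:260,188:210]=bl[240:260,188:210];print("pot",np.nanmedian(W[m],0))
# rack base corners by eye from crop b (z=.012): top-left..,bottom-left, bottom-right
print("base corners",planepts("top",[[300+65/3.6,165+367/3.6],[300+37/3.6,165+130/3.6],[300+524/3.6,165+308/3.6]],.012))
hp=W[180:200,300:320].reshape(-1,3);print("hinge post L",np.nanmedian(hp[hp[:,2]>.085],0)); hp=W[170:190,430:450].reshape(-1,3);print("R",np.nanmedian(hp[hp[:,2]>.085],0))
E
```

```text
a (array([410.3, 357. ]), array([411.3, 357. ]), array([97.1, 52.2]), -3.4, 727)
b (array([569.3, 200.8]), array([569.2, 200.8]), array([96.7, 51.7]), -17.4, 751)
(454.1492919921875, -178.77456665039062) (7.521060466766357, 115.16131591796875) 6.5190019607543945 [ 0.45391735 -0.17911293  0.19125601]
handle dir -83.36420534795265 [ 0.45431458 -0.17884819  0.19104019]
pot [0.47966283 0.28058788 0.04338308]
base corners [[ 4.31330043e-01 -1.78812974e-02  1.20000000e-02]
 [ 6.00291364e-01 -5.49106117e-04  1.20000000e-02]
 [ 4.68146658e-01 -3.42665180e-01  1.20000000e-02]]
hinge post L [ 0.60218005 -0.0123469   0.0936978 ]
R [ 0.63333235 -0.30787005  0.09409524]
```

```bash
python3 - <<'E'
from h import *
print(move_to([.42,.2,.27],6.5)); print(move_to([.454,-.179,.25],6.5)); s=get_state();print(rot(s["tool_rot"]).as_matrix().round(3))
E
```

```text
(array([-32.83, -29.53,  -7.88]), array([-0. ,  0. , 63.9]))
(array([-48.77, -64.09,  -5.86]), array([-0. ,  0. , 63.9]))
[[-0.942  0.336 -0.   ]
 [ 0.336  0.942 -0.001]
 [ 0.    -0.001 -1.   ]]
```

Emit:
carry_out --steps '[[[0,0,-5,0,0,0,9],[-18,-16,-8,0,0,40,5],[-18,-16,-8,0,0,40,3],[-18,-16,-8,0,0,40,2.6],[-18,-16,-8,0,0,40,2.6]]]'

```text
t: 0.75
tool_pos: [0.3059, 0.4129, 0.2663]
tool_rot: [0.0, 0.457, 0.89, 0.0]
wrist_force: [1.9, 0.1, 0.9]
width: 0.0611
finger_force: 0.0
```

```bash
python3 - <<'E'
from h import *
s=get_state();print(s["t"],s["tool_pos"],s["width"],s["joint_positions"].round(2)); print(move_to([.42,.05,.27],6.5)); print(move_to([.454,-.179,.25],6.5))
E
```

```text
0.75 [0.30587089 0.41287949 0.26629962] 0.061112249955352554 [ 0.82  0.27  1.5  -0.    1.37  0.19]
(array([-36.14, -11.88,  -0.37]), array([ 0. , -0. , 29.2]))
(array([-56.73, -22.47,   1.63]), array([ 0. , -0. , 29.2]))
```

Emit:
carry_out --steps '[[[-5,-2,0,0,0,8,2.6],[-10,-3.5,0,0,0,16,2.6],[-15,-5.5,0,0,0,24,2.6],[-20,-7,0,0,0,29,2.6],[-25,-9,0,0,0,29,2.6]]]'

```text
t: 1.25
tool_pos: [0.3757, 0.1729, 0.2662]
tool_rot: [0.0, 0.664, 0.748, 0.0]
wrist_force: [0.7, 0.3, 1.0]
width: 0.0262
finger_force: 0.0
```

```bash
python3 - <<'E'
from h import *
s=get_state();print(s["t"],s["tool_pos"],s["width"],s["joint_positions"].round(2)); print(move_to([.454,-.179,.22],6.5))
E
```

```text
1.25 [0.37571183 0.17294551 0.26622367] 0.026232355478183055 [ 0.29  0.11  1.71 -0.    1.32  0.17]
(array([-35.87,   3.61,   4.62]), array([ 0. , -0. ,  0.3]))
```

Emit:
carry_out --steps '[[[-5,0.5,0,0,0,0,2.6],[-10,1,0,0,0,0,2.6],[-15,1.5,0,0,0,0,2.6],[-20,2,0,0,0,0,2.6],[-25,2.5,0,0,0,0,2.6]]]'

```text
t: 1.75
tool_pos: [0.4303, -0.0713, 0.2663]
tool_rot: [0.0, 0.663, 0.749, 0.0]
wrist_force: [1.0, 0.1, 0.4]
width: 0.0261
finger_force: 0.0
```

Emit:
carry_out --steps '[[[-4,0.3,0,0,0,0,2.6],[-8,0.8,2,0,0,0,2.6],[-10.3,1.2,4,0,0,0,2.6],[-10.3,1.2,4.5,0,0,0,2.6],[-10.3,1.2,4.5,0,0,0,2.6]]]'

```text
t: 2.25
tool_pos: [0.4541, -0.1698, 0.2202]
tool_rot: [-0.001, 0.663, 0.748, -0.0]
wrist_force: [-0.3, -0.1, 0.2]
width: 0.0262
finger_force: 0.0
```

```bash
python3 - <<'E'
from h import *
s=get_state();print(s["t"],s["tool_pos"],s["width"],s["wrist_force"],s["joint_positions"].round(2)); print(move_to([.454,-.179,.165],6.5))
p,W=world("scene","pics/s1.png")
q=project("scene",s["tool_pos"])[0].astype(int);print(q)
c=p[max(0,q[1]-70):q[1]+80,q[0]-100:q[0]+100];cv2.imwrite("pics/s1c.png",cv2.resize(c,None,fx=4,fy=4,interpolation=2))
E
```

```text
2.25 [ 0.45408502 -0.16979051  0.22023032] 0.02618441043227185 [-0.32214966 -0.05790986  0.21136202] [-0.48  0.27  1.64  0.    1.24 -0.6 ]
(array([-0.92, -0.11,  5.52]), array([-0.1, -0.1,  0.4]))
[232 180]
```

View pics/s1c.png

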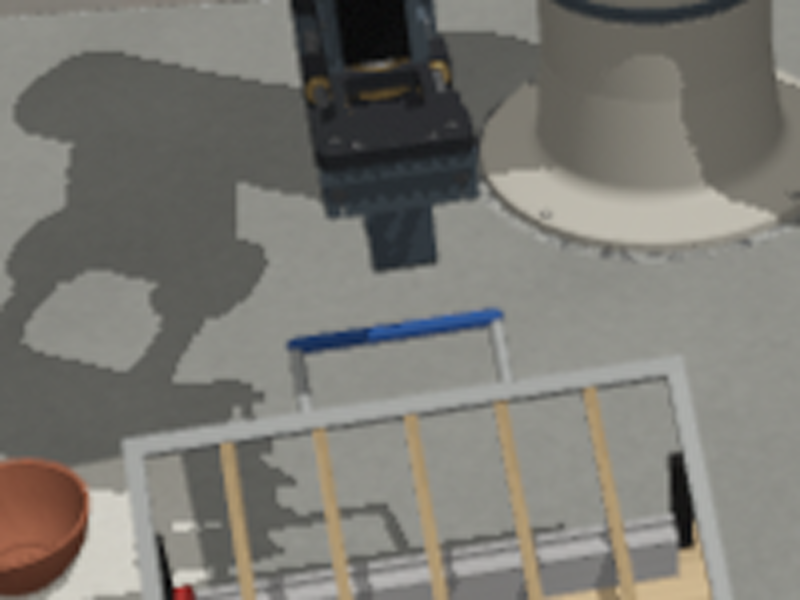

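The gripper is centred over the blue handle (bar crop 290–500, 330), well above it. I'll go down and grip.

Emit:
carry_out --steps '[[[-0.9,-0.1,1.5,0,0,0,2.6],[-0.9,-0.1,3,0,0,0,2.6],[-0.9,-0.1,4.5,0,0,0,2.6],[-0.9,-0.1,5.4,0,0,0,2.6],[-0.9,-0.1,5.4,0,0,0,2.6]]]'

```text
t: 2.8
tool_pos: [0.4546, -0.1781, 0.1669]
tool_rot: [-0.0, 0.662, 0.749, -0.0]
wrist_force: [0.6, -0.0, 0.3]
width: 0.0265
finger_force: 0.0
```

Emit:
carry_out --steps '[[[0,0,0,0,0,0,1.4],[0,0,0,0,0,0,0.4],[0,0,0,0,0,0,0.4],[0,0,0,0,0,0,0.4],[0,0,0,0,0,0,0.4]]]' --squeeze 20

```text
t: 3.3
tool_pos: [0.4546, -0.1791, 0.1674]
tool_rot: [-0.0, 0.663, 0.749, -0.0]
wrist_force: [-6.1, -1.1, 4.8]
width: 0.0065
finger_force: 17.6
```

```bash
python3 - <<'E'
from h import *
s=get_state();print(s["t"],s["tool_pos"],s["width"],s["wrist_force"],rot(s["tool_rot"]).as_matrix().round(3))
E
```

```text
3.3 [ 0.45455975 -0.17909989  0.16738041] 0.006532709513934915 [-6.11215073 -1.09879339  4.78850509] [[-0.122  0.993 -0.   ]
 [ 0.993  0.122 -0.   ]
 [-0.    -0.    -1.   ]]
```

Emit:
carry_out --steps '[[[0,0.53,-0.85,0,0,0,0.4],[0,1.22,-1.83,0,0,0,0.4],[0,1.96,-2.77,0,0,0,0.4],[0,2.76,-3.67,0,0,0,0.4],[0,3.62,-4.51,0,0,0,0.4]]]'

```text
t: 3.8
tool_pos: [0.4917, -0.1745, 0.213]
tool_rot: [0.0, 0.663, 0.749, 0.0]
wrist_force: [-0.1, -0.4, -0.1]
width: 0.0042
finger_force: 0.0
```

```bash
cat > arc.py <<'E'
from h import *
# where the handle is now from grasp point, using nominal rack; rows for next angles
import sys
O=np.array([.539,-.1695]); yaw=np.radians(6.5); ex=np.array([np.cos(yaw),np.sin(yaw)])
s=get_state(); g=s["tool_pos"]+rot(s["tool_rot"]).apply([0,0,-.0188]); rx=(g[:2]-O)@ex-.085; rz=g[2]-.085
th=np.arctan2(rz,-rx); print("F",s["wrist_force"].round(1),"w",round(s["width"],4),"r",np.hypot(rx,rz).round(4),"th",th.round(3))
t0=float(sys.argv[1])
for t in map(float,sys.argv[2:]): print(t,np.round(20*np.array([np.cos(t0)-np.cos(t),-(np.sin(t)-np.sin(t0))]),2))
E
python3 arc.py .82 .88 .94 1.0 1.06 1.12 1.18 1.24 1.3 1.36 1.42
```

```text
F [-0.1 -0.4 -0.1] w 0.0042 r 0.1978 th 0.836
0.88 [ 0.9  -0.79]
0.94 [ 1.85 -1.53]
1.0 [ 2.84 -2.21]
1.06 [ 3.87 -2.82]
1.12 [ 4.93 -3.38]
1.18 [ 6.03 -3.87]
1.24 [ 7.15 -4.29]
1.3 [ 8.29 -4.65]
1.36 [ 9.46 -4.93]
1.42 [10.64 -5.15]
```

```bash
cat > handle.py <<'E'
from h import *
for n in("scene","top"):
    p,W=world(n); hsv=cv2.cvtColor(p,cv2.COLOR_BGR2HSV)
    bl=(hsv[...,0]>100)&(hsv[...,0]<125)&(hsv[...,1]>120)
    m=bl&(W[...,0]>.35)&(W[...,0]<.75)&(W[...,1]>-.26)&(W[...,1]<-.1)&(W[...,2]>.05)&(W[...,2]<.4)
    w=W[m]; print(n,len(w),np.nanmedian(w,0).round(4),np.nanmin(w,0).round(3),np.nanmax(w,0).round(3))
s=get_state();print(s["t"],s["tool_pos"].round(4),s["width"])
E
python3 handle.py
```

```text
scene 163 [ 0.4564 -0.1772  0.1912] [ 0.445 -0.234  0.185] [ 0.468 -0.122  0.196]
top 71 [ 0.4509 -0.1457  0.1904] [ 0.445 -0.181  0.186] [ 0.456 -0.122  0.197]
3.9 [ 0.4926 -0.1748  0.2133] 0.00417272788978248
```

Emit:
carry_out --steps '[[[0,-1,-3,-8,0,0,2.8],[0,-3,-3.5,-16,0,0,2.8],[0,-6,-3.5,-24,0,0,2.8],[0,-6.6,-2.5,-32,0,0,2.8],[0,-6.6,-1.5,-36,0,0,2.8]]]'

```text
t: 4.4
tool_pos: [0.427, -0.1785, 0.2318]
tool_rot: [0.181, 0.633, 0.721, 0.215]
wrist_force: [1.2, -0.0, -0.2]
width: 0.0282
finger_force: 0.0
```

```bash
cat > rel.py <<'E'
from h import *
s=get_state(); r=rot(s["tool_rot"]); H=np.array([.4555,-.178,.186])
print(s["t"],s["tool_pos"].round(4),s["width"],s["joint_positions"].round(2),s["wrist_force"].round(1)); print("axis",r.as_matrix().round(3)[:,2],"handle in tool frame cm",(r.inv().apply(H-s["tool_pos"])*100).round(2))
E
python3 rel.py;python3 handle.py
```

```text
4.4 [ 0.427  -0.1785  0.2318] 0.028196245780292915 [-0.94  0.07  2.07  0.69  0.85 -1.49] [ 1.2 -0.  -0.2]
axis [ 0.534  0.081 -0.842] handle in tool frame cm [-0.38 -0.08  5.38]
scene 170 [ 0.4571 -0.1794  0.1912] [ 0.444 -0.236  0.184] [ 0.468 -0.122  0.197]
top 95 [ 0.4496 -0.152   0.192 ] [ 0.434 -0.219  0.185] [ 0.462 -0.121  0.363]
4.5 [ 0.4257 -0.1775  0.2298] 0.028428199765817376
```

Emit:
carry_out --steps '[[[-0.3,0,2,0,0,0,2.8],[-0.3,0,4,0,0,0,2.8],[-0.3,0,6,0,0,0,2.8],[-0.3,0,7.3,0,0,0,2.8],[-0.3,0,7.3,0,0,0,2.8]]]'

```text
t: 5.0
tool_pos: [0.468, -0.1743, 0.1688]
tool_rot: [0.177, 0.633, 0.722, 0.215]
wrist_force: [0.1, 0.4, -0.5]
width: 0.028
finger_force: 0.0
```

Emit:
carry_out --steps '[[[0,0,0,0,0,0,1.4],[0,0,0,0,0,0,0.6],[0,0,0,0,0,0,0.6],[0,0,0,0,0,0,0.6],[0,0,0,0,0,0,0.6]]]' --squeeze 30

```text
t: 5.5
tool_pos: [0.4668, -0.1752, 0.1703]
tool_rot: [0.179, 0.633, 0.722, 0.215]
wrist_force: [-7.3, 0.0, 5.2]
width: 0.0087
finger_force: 29.9
```

```bash
python3 rel.py;python3 handle.py
```

```text
5.5 [ 0.4668 -0.1752  0.1703] 0.008691045808004673 [-0.83  0.23  2.1   0.83  0.65 -1.61] [-7.3  0.   5.2]
axis [ 0.53   0.084 -0.844] handle in tool frame cm [-0.1  -0.14 -1.95]
scene 134 [ 0.4592 -0.1847  0.1929] [ 0.444 -0.236  0.187] [ 0.466 -0.122  0.199]
top 58 [ 0.4513 -0.1431  0.1924] [ 0.447 -0.219  0.187] [ 0.457 -0.122  0.198]
5.6 [ 0.4668 -0.1752  0.1703] 0.008500334478576026
```

```bash
cat > arc2.py <<'E'
from h import *
import sys
def pose(t,d=.0195):
    phi=np.radians(min(32.,max(0,90-np.degrees(t)))) 
    B=.2*np.array([-np.cos(t),np.sin(t)]); return B+d*np.array([np.sin(phi),-np.cos(phi)]),phi
def rows(ts,t0):
    p0,f0=pose(t0)
    for t in ts:
        p,f=pose(t); d=p-p0
        print(t,[0,round(100*(d[0]*np.cos(f0)+d[1]*np.sin(f0)),2),round(100*(d[0]*np.sin(f0)-d[1]*np.cos(f0)),2),round(-np.degrees(f-f0),1),0,0])
T=list(map(float,sys.argv[1:])); rows(T[1:],T[0])
E
python3 arc2.py .54 .58 .63 .69 .75 .81; python3 arc2.py .81 .87 .93 .99 1.05 1.11; python3 arc2.py 1.11 1.17 1.23 1.29 1.35 1.41;python3 arc2.py 1.41 1.46 1.51 1.56 1.6 1.62 ;python3 arc2.py 1.62 1.64 1.66 1.68 1.7 1.71
```

```text
0.58 [0, np.float64(0.72), np.float64(-0.35), np.float64(-0.0), 0, 0]
0.63 [0, np.float64(1.64), np.float64(-0.75), np.float64(-0.0), 0, 0]
0.69 [0, np.float64(2.76), np.float64(-1.16), np.float64(-0.0), 0, 0]
0.75 [0, np.float64(3.91), np.float64(-1.51), np.float64(-0.0), 0, 0]
0.81 [0, np.float64(5.08), np.float64(-1.78), np.float64(-0.0), 0, 0]
0.87 [0, np.float64(1.18), np.float64(-0.21), np.float64(-0.0), 0, 0]
0.93 [0, np.float64(2.37), np.float64(-0.34), np.float64(-0.0), 0, 0]
0.99 [0, np.float64(3.57), np.float64(-0.4), np.float64(-0.0), 0, 0]
1.05 [0, np.float64(4.7), np.float64(-0.39), np.float64(2.2), 0, 0]
1.11 [0, np.float64(5.78), np.float64(-0.32), np.float64(5.6), 0, 0]
1.17 [0, np.float64(1.08), np.float64(0.03), np.float64(3.4), 0, 0]
1.23 [0, np.float64(2.16), np.float64(0.13), np.float64(6.9), 0, 0]
1.29 [0, np.float64(3.23), np.float64(0.29), np.float64(10.3), 0, 0]
1.35 [0, np.float64(4.29), np.float64(0.52), np.float64(13.8), 0, 0]
1.41 [0, np.float64(5.33), np.float64(0.81), np.float64(17.2), 0, 0]
1.46 [0, np.float64(0.9), np.float64(0.02), np.float64(2.9), 0, 0]
1.51 [0, np.float64(1.8), np.float64(0.09), np.float64(5.7), 0, 0]
1.56 [0, np.float64(2.7), np.float64(0.2), np.float64(8.6), 0, 0]
1.6 [0, np.float64(3.46), np.float64(0.33), np.float64(9.2), 0, 0]
1.62 [0, np.float64(3.86), np.float64(0.41), np.float64(9.2), 0, 0]
1.64 [0, np.float64(0.4), np.float64(0.02), np.float64(-0.0), 0, 0]
1.66 [0, np.float64(0.8), np.float64(0.06), np.float64(-0.0), 0, 0]
1.68 [0, np.float64(1.2), np.float64(0.09), np.float64(-0.0), 0, 0]
1.7 [0, np.float64(1.59), np.float64(0.14), np.float64(-0.0), 0, 0]
1.71 [0, np.float64(1.79), np.float64(0.17), np.float64(-0.0), 0, 0]
```

Emit:
carry_out --steps '[[[0,0.72,-0.35,0,0,0,0.6],[0,1.64,-0.75,0,0,0,0.6],[0,2.76,-1.16,0,0,0,0.6],[0,3.91,-1.51,0,0,0,0.6],[0,5.08,-1.78,0,0,0,0.6]]]'

```text
t: 6.1
tool_pos: [0.4997, -0.1714, 0.2127]
tool_rot: [0.179, 0.633, 0.722, 0.214]
wrist_force: [-11.0, -2.7, 5.9]
width: 0.0077
finger_force: 29.6
```

```bash
python3 rel.py;python3 handle.py
```

```text
6.1 [ 0.4997 -0.1714  0.2127] 0.00766789827671878 [-0.76  0.18  1.99  0.69  0.73 -1.36] [-11.   -2.7   5.9]
axis [ 0.53   0.083 -0.844] handle in tool frame cm [-0.1  -5.2  -0.14]
scene 163 [ 0.4922 -0.173   0.2342] [ 0.481 -0.231  0.229] [ 0.501 -0.118  0.24 ]
top 96 [ 0.4868 -0.1503  0.2354] [ 0.474 -0.219  0.231] [ 0.497 -0.118  0.366]
6.2 [ 0.5007 -0.1713  0.2137] 0.007350484803191174
```

Emit:
carry_out --steps '[[[0,1.18,-0.28,0,0,0,0.6],[0,2.37,-0.48,0,0,0,0.6],[0,3.57,-0.56,0,0,0,0.6],[0,4.7,-0.55,2.2,0,0,0.6],[0,5.78,-0.48,5.6,0,0,0.6]]]'

```text
t: 6.7
tool_pos: [0.5452, -0.1661, 0.2477]
tool_rot: [0.147, 0.642, 0.731, 0.178]
wrist_force: [-3.8, 1.0, 0.4]
width: 0.0059
finger_force: 1.9
```

Emit:
carry_out --steps '[[[0,1.08,0.03,3.4,0,0,0.6],[0,2.16,0.13,6.9,0,0,0.6],[0,3.23,0.29,10.3,0,0,0.6],[0,4.29,0.52,13.8,0,0,0.6],[0,5.33,0.81,17.2,0,0,0.6]]]'

```text
t: 7.2
tool_pos: [0.5968, -0.1594, 0.2653]
tool_rot: [0.05, 0.656, 0.75, 0.066]
wrist_force: [-4.0, -0.2, 3.8]
width: 0.006
finger_force: 2.1
```

```bash
python3 rel.py;python3 handle.py
```

```text
7.2 [ 0.5968 -0.1594  0.2653] 0.005994179300542047 [-0.42  0.34  1.4   0.1   1.26 -0.57] [-4.  -0.2  3.8]
axis [ 0.162  0.033 -0.986] handle in tool frame cm [ -0.04 -15.36   5.46]
scene 189 [ 0.595  -0.1593  0.2858] [ 0.58 -0.22  0.28] [ 0.604 -0.105  0.292]
top 7 [ 0.5854 -0.1075  0.2858] [ 0.583 -0.11   0.279] [ 0.589 -0.106  0.287]
7.3 [ 0.5992 -0.1592  0.2657] 0.006180135600317212
```

Emit:
carry_out --steps '[[[0,0.9,0.02,2.9,0,0,0.2],[0,1.8,0.09,5.7,0,0,0.2],[0,2.7,0.2,8.6,0,0,0.2],[0,3.46,0.33,9.2,0,0,0.2],[0,3.86,0.41,9.2,0,0,0.2]]]'

```text
t: 7.8
tool_pos: [0.6359, -0.1534, 0.2663]
tool_rot: [-0.002, 0.657, 0.753, 0.008]
wrist_force: [-0.1, -0.4, 0.5]
width: 0.0022
finger_force: 0.0
```

```bash
python3 rel.py;python3 handle.py
```

```text
7.8 [ 0.6359 -0.1534  0.2663] 0.002185129103714164 [-0.34  0.48  1.16  0.02  1.5  -0.47] [-0.1 -0.4  0.5]
axis [ 0.007  0.015 -1.   ] handle in tool frame cm [ -0.1  -18.28   7.87]
scene 59 [ 0.6052 -0.2048  0.2871] [ 0.591 -0.22   0.282] [ 0.721 -0.104  0.378]
  return np.nanmean(a, axis, out=out, keepdims=keepdims)
Traceback (most recent call last):
  File "handle.py", line 6, in <module>
    w=W[m]; print(n,len(w),np.nanmedian(w,0).round(4),np.nanmin(w,0).round(3),np.nanmax(w,0).round(3))
                                                      ~~~~~~~~~^^^^^
ValueError: zero-size array to reduction operation fmin which has no identity
```

```bash
python3 - <<'E'
from h import *
p,W=world("scene","pics/s2.png")
cv2.imwrite("pics/s2c.png",cv2.resize(p[60:260,130:370],None,fx=3.3,fy=3,interpolation=2))
E
```

```text
(no output)
```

View pics/s2c.png

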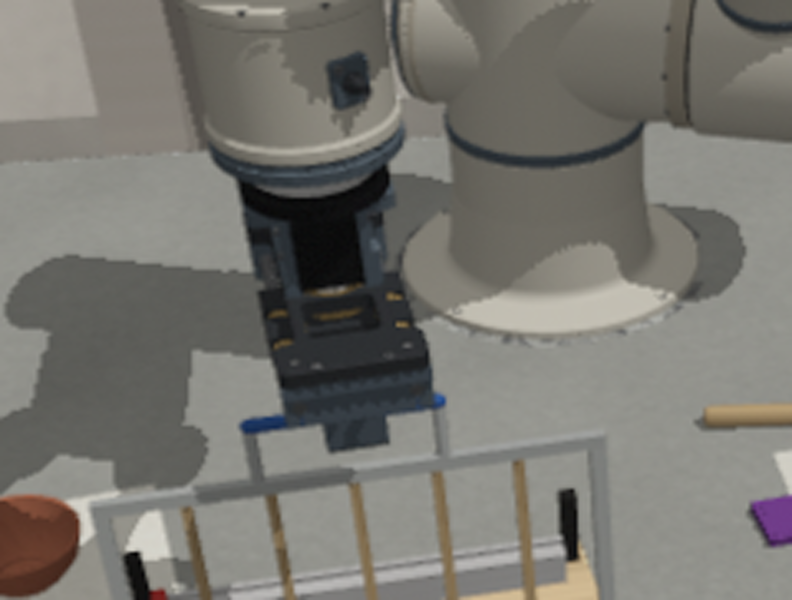

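Emit:
carry_out --steps '[[[0,0,-2.5,0,0,0,0.2],[0,0,-4.8,0,0,0,0.2],[0,-3.5,-4.8,0,0,0,0.2],[0,-7,-4.8,0,0,0,0.2],[0,-7,-4.8,0,0,0,0.2]]]'

```text
t: 8.45
tool_pos: [0.5616, -0.164, 0.3147]
tool_rot: [-0.002, 0.658, 0.753, 0.007]
wrist_force: [0.8, -0.6, -0.2]
width: 0.0023
finger_force: 0.0
```

Emit:
carry_out --steps '[[[0,0,2.5,0,0,0,0.2],[0,0,4.8,0,0,0,0.2],[0,0.5,5.3,0,0,0,0.2],[0,1.0,5.3,0,0,0,0.2],[0,1.0,5.3,0,0,0,0.2]]]'

```text
t: 8.95
tool_pos: [0.577, -0.1616, 0.262]
tool_rot: [-0.002, 0.657, 0.753, 0.008]
wrist_force: [-0.7, -0.8, 0.0]
width: 0.0023
finger_force: 0.0
```

```bash
python3 rel.py;python3 handle.py 2>&1 | grep -v rror | head -3
```

```text
8.95 [ 0.577  -0.1616  0.262 ] 0.0022697718353249146 [-0.38  0.4   1.31  0.02  1.43 -0.52] [-0.7 -0.8  0. ]
axis [ 0.008  0.014 -1.   ] handle in tool frame cm [ -0.07 -12.33   7.48]
scene 240 [ 0.6003 -0.1608  0.2872] [ 0.59  -0.219  0.281] [ 0.61  -0.104  0.292]
top 23 [ 0.5929 -0.1344  0.2856] [ 0.575 -0.142  0.281] [ 0.599 -0.126  0.371]
9.05 [ 0.5765 -0.1617  0.262 ] 0.0019590625504657586
```

Emit:
carry_out --steps '[[[0,0.6,0,0,0,0,0.2],[0,1.3,0,0,0,0,0.2],[0,2.0,0,0,0,0,0.2],[0,2.7,0,0,0,0,0.2],[0,3.3,0,0,0,0,0.2]]]'

```text
t: 9.55
tool_pos: [0.6093, -0.1571, 0.2619]
tool_rot: [-0.002, 0.657, 0.753, 0.007]
wrist_force: [-2.5, -0.5, 7.0]
width: 0.002
finger_force: 2.8
```

Emit:
carry_out --steps '[[[0,0.3,0,0,0,0,0.2],[0,0.6,0,0,0,0,0.2],[0,0.8,0,0,0,0,0.2],[0,1.0,0,0,0,0,0.2],[0,1.1,0,0,0,0,0.2]]]'

```text
t: 10.05
tool_pos: [0.6199, -0.1556, 0.2616]
tool_rot: [-0.002, 0.657, 0.753, 0.008]
wrist_force: [-2.4, -1.5, 3.8]
width: 0.0022
finger_force: 2.4
```

```bash
python3 rel.py;python3 handle.py 2>&1 | grep -v rror | head -3
```

```text
10.05 [ 0.6199 -0.1556  0.2616] 0.0021752781728777105 [-0.35  0.46  1.21  0.02  1.47 -0.49] [-2.4 -1.5  3.8]
axis [ 0.007  0.014 -1.   ] handle in tool frame cm [ -0.09 -16.65   7.42]
scene 274 [ 0.6351 -0.157   0.2888] [ 0.624 -0.214  0.284] [ 0.646 -0.101  0.293]
top 26 [ 0.6278 -0.1233  0.2879] [ 0.608 -0.132  0.283] [ 0.632 -0.117  0.366]
10.15 [ 0.6197 -0.1555  0.2614] 0.002036850604217216
```

Emit:
carry_out --steps '[[[0,0.2,0,0,0,0,0.2],[0,0.4,0,0,0,0,0.2],[0,0.55,0,0,0,0,0.2],[0,0.7,0,0,0,0,0.2],[0,0.8,0,0,0,0,0.2]]]'

```text
t: 10.65
tool_pos: [0.6273, -0.1545, 0.2612]
tool_rot: [-0.003, 0.658, 0.753, 0.007]
wrist_force: [-2.8, -1.8, 0.2]
width: 0.0019
finger_force: 1.4
```

Emit:
carry_out --steps '[[[0,0.1,0,0,0,0,0.2],[0,0.2,0,0,0,0,0.2],[0,0.3,0,0,0,0,0.2],[0,0.4,0,0,0,0,0.2],[0,0.5,0,0,0,0,0.2]]]'

```text
t: 11.15
tool_pos: [0.6323, -0.1537, 0.2614]
tool_rot: [-0.003, 0.658, 0.753, 0.008]
wrist_force: [-2.5, -0.0, 0.6]
width: 0.0022
finger_force: 1.2
```

```bash
python3 rel.py;python3 handle.py 2>&1 | grep -v rror | head -3
```

```text
11.15 [ 0.6323 -0.1537  0.2614] 0.0021519447188944607 [-0.34  0.48  1.18  0.02  1.49 -0.48] [-2.5 -0.   0.6]
axis [ 0.006  0.015 -1.   ] handle in tool frame cm [ -0.12 -17.91   7.4 ]
scene 279 [ 0.6474 -0.1557  0.2881] [ 0.638 -0.214  0.281] [ 0.657 -0.1    0.293]
top 37 [ 0.6397 -0.1204  0.2868] [ 0.618 -0.13   0.281] [ 0.645 -0.109  0.367]
11.25 [ 0.6324 -0.1537  0.2614] 0.0017203573251261463
```

Emit:
carry_out --steps '[[[0,0.1,0,0,0,0,0.2],[0,0.2,0,0,0,0,0.2],[0,0.3,0,0,0,0,0.2],[0,0.4,0,0,0,0,0.2],[0,0.4,0,0,0,0,0.2]]]'

```text
t: 11.75
tool_pos: [0.6364, -0.1532, 0.2615]
tool_rot: [-0.002, 0.657, 0.753, 0.008]
wrist_force: [-1.1, -1.1, -0.1]
width: 0.0019
finger_force: 0.8
```

Emit:
carry_out --steps '[[[0,0.1,0,0,0,0,0.2],[0,0.2,0,0,0,0,0.2],[0,0.3,0,0,0,0,0.2],[0,0.3,0,0,0,0,0.2],[0,0.3,0,0,0,0,0.2]]]'

```text
t: 12.25
tool_pos: [0.638, -0.153, 0.2614]
tool_rot: [-0.003, 0.658, 0.753, 0.007]
wrist_force: [-11.1, -1.3, 3.2]
width: 0.002
finger_force: 5.8
```

```bash
python3 rel.py;python3 handle.py 2>&1 | grep -v rror | head -3
```

```text
12.25 [ 0.638  -0.153   0.2614] 0.0020300754841053813 [-0.33  0.49  1.16  0.01  1.49 -0.47] [-11.1  -1.3   3.2]
axis [ 0.004  0.015 -1.   ] handle in tool frame cm [ -0.11 -18.46   7.44]
scene 278 [ 0.6526 -0.1554  0.2874] [ 0.64  -0.212  0.282] [ 0.663 -0.1    0.292]
top 39 [ 0.6446 -0.1192  0.2867] [ 0.619 -0.128  0.283] [ 0.649 -0.107  0.371]
12.35 [ 0.638  -0.153   0.2614] 0.00205009236039522
```

Emit:
carry_out --steps '[[[0,-1,0,0,0,0,0.2],[0,-4,0,0,0,0,0.2],[2,-8,-1,0,0,0,1],[6,-12,-1,0,0,0,3],[10.5,-14.5,-1,0,0,0,6]]]'

```text
t: 12.85
tool_pos: [0.4843, -0.0747, 0.2719]
tool_rot: [-0.002, 0.658, 0.753, 0.008]
wrist_force: [0.8, 1.2, 1.3]
width: 0.0228
finger_force: 0.0
```

Emit:
carry_out --steps '[[[5,-0.5,0,0,0,8,7],[10,-1,0,0,0,16,7],[15,-2,0,0,0,24,7],[20,-3,0,0,0,32,7],[25,-4,0,0,0,40,7]]]'

```text
t: 13.35
tool_pos: [0.4266, 0.1292, 0.2747]
tool_rot: [-0.005, 0.858, 0.514, 0.007]
wrist_force: [0.8, 0.3, 0.2]
width: 0.0636
finger_force: 0.0
```

```bash
cat > rack.py <<'E'
from h import *
p,W=world("top","pics/t2.png"); hsv=cv2.cvtColor(p,cv2.COLOR_BGR2HSV)
# base: tan, z~12mm
m=((W[...,2]>.007)&(W[...,2]<.018)&(hsv[...,1]>60)&(hsv[...,0]>8)&(hsv[...,0]<30)); m[:,:300]=0;m[:,462:]=0;m[:170]=0;m[290:]=0
m=cv2.morphologyEx(m.astype(np.uint8),cv2.MORPH_OPEN,np.ones((3,3)));v,u=np.nonzero(m);P=planepts("top",np.c_[u,v],.012)[:,:2]*1000
print("base",cv2.minAreaRect(P.astype(np.float32)))
rd=((hsv[...,0]<6)|(hsv[...,0]>174))&(hsv[...,1]>150);rd[:,:415]=0;rd[:,456:]=0;rd[:185]=0;rd[260:]=0
rd&=(W[...,2]>.048)&(W[...,2]<.062); v,u=np.nonzero(rd)
P=planepts("top",np.c_[u,v],.054)[:,:2]*1000; print("stop",cv2.minAreaRect(P.astype(np.float32)),len(u))
print("a",tile(p,W,(140,240,200,316)));print("b",tile(p,W,(205,180,260,248)))
s=get_state();print(s["t"],s["tool_pos"])
E
python3 rack.py
```

```text
base ((540.79345703125, -169.2156982421875), (179.79920959472656, 327.4992370605469), 6.662086486816406)
stop ((555.2756958007812, -306.8774108886719), (107.54295349121094, 11.621630668640137), 6.8248610496521) 178
a (array([387.6, 377.2]), array([395.3, 376. ]), array([63.1, 17.7]), 1.2, 110)Traceback (most recent call last):
  File "rack.py", line 10, in <module>
    print("a",tile(p,W,(140,240,200,316)));print("b",tile(p,W,(205,180,260,248)))
                                                     ~~~~^^^^^^^^^^^^^^^^^^^^^^^
  File "h.py", line 33, in tile
    k,l,st,_=cv2.connectedComponentsWithStats(m); i=1+np.argmax(st[1:,4]); v,u=np.nonzero(l==i)
                                                      ~~~~~~~~~^^^^^^^^^^
    return _wrapfunc(a, 'argmax', axis=axis, out=out, **kwds)
    return bound(*args, **kwds)
ValueError: attempt to get argmax of an empty sequence
```

View pics/t2.png

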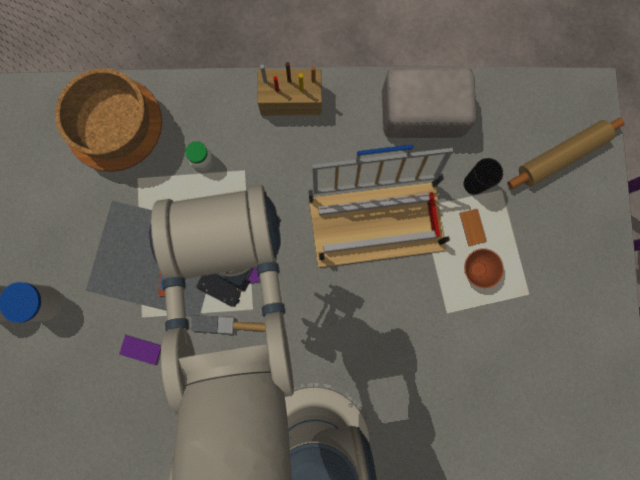

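The cover now stands upright (handle at 385,150), and the rack is fully visible. The arm hides the tiles, so I'll measure them in the scene camera.

```bash
cat > tiles.py <<'E'
from h import *
def find(n,p=None):
    if p is None: p,_=get_image(n)
    hsv=cv2.cvtColor(p,cv2.COLOR_BGR2HSV); h,s,v=[hsv[...,i].astype(int) for i in range(3)]
    uv=np.stack(np.meshgrid(np.arange(640),np.arange(480)),-1).reshape(-1,2)
    P=planepts(n,uv,.01)[:,:2].reshape(480,640,2); reg=(P[...,0]>.15)&(P[...,0]<.75)&(P[...,1]>-.05)&(P[...,1]<.6)
    terra=((h<14)|(h>175))&(s>110)
    out={}
    for nm,mk in dict(a=((h>95)&(h<122)&(s>80)),b=((h>45)&(h<85)&(s>80))).items():
        m=((mk|terra)&reg).astype(np.uint8); k,l,st,_=cv2.connectedComponentsWithStats(m)
        best=None
        for i in range(1,k):
            c=l==i
            if st[i,4]<100 or (mk&c).sum()<60 or (terra&c).sum()<25: continue
            Q=P[c]*1000; C,sz,a=cv2.minAreaRect(Q.astype(np.float32))
            if sz[0]<sz[1]: sz=sz[::-1];a+=90
            d=(P[mk&c].mean(0)-P[terra&c].mean(0))*1000
            print(n,nm,np.round(C,1),np.round(sz,1),round((a+90)%180-90,1),st[i,4])
if __name__=="__main__":
    find("scene");find("top")
    s=get_state();print(s["t"],s["tool_pos"].round(4),s["width"])
E
python3 tiles.py
```

```text
scene b [572.3 201.9] [99.8 47.7] -17.0 576
13.5 [0.4266 0.1294 0.2747] 0.06955744534802294
```

```bash
python3 - <<'E'
from h import *
print(move_to([.570,.201,.10],72.8)); print(get_state()["joint_positions"].round(2))
E
```

```text
(array([12.71,  9.37, 17.68]), array([-0.7, -0.8, 79.5]))
[0.15 0.15 1.64 0.01 1.35 0.63]
```

Emit:
carry_out --steps '[[[2,1,2,0,0,8,7.5],[4.5,3,4,0,0,16,7.5],[7,5,6,0,0,24,7.5],[9.5,7,8,0,0,32,7.5],[11,8.5,10,0,0,40,7.5]]]'

```text
t: 14.0
tool_pos: [0.5569, 0.1863, 0.175]
tool_rot: [-0.007, 0.982, 0.19, 0.005]
wrist_force: [-0.7, 0.0, 0.5]
width: 0.0752
finger_force: 0.0
```

Emit:
carry_out --steps '[[[1,0,1,0,0,8,7.5],[1,0,2,0,0,16,7.5],[1,0,3,0,0,24,7.5],[1,0,4,0,0,32,7.5],[1,0,4,0,0,39,7.5]]]'

```text
t: 14.5
tool_pos: [0.5639, 0.1895, 0.1347]
tool_rot: [-0.007, 0.989, -0.149, 0.001]
wrist_force: [-0.3, 0.0, -0.6]
width: 0.0753
finger_force: 0.0
```

```bash
python3 tiles.py; python3 - <<'E'
from h import *
s=get_state();print(s["joint_positions"].round(2));print(move_to([.570,.201,.06],72.8,s))
E
```

```text
scene b [572. 202.] [99.2 47.7] -17.0 570
14.6 [0.5644 0.1898 0.1358] 0.07530266912555575
[0.22 0.5  1.5  0.01 1.13 2.08]
(array([ 0.19, -1.12,  7.6 ]), array([-0.9, -0.1,  0.2]))
```

Emit:
carry_out --steps '[[[0.2,-1.1,3,-0.9,0,0.2,7.5],[0.2,-1.1,6,-0.9,0,0.2,7.5],[0.2,-1.1,9,-0.9,0,0.2,7.5],[0.2,-1.1,10,-0.9,0,0.2,7.5],[0.2,-1.1,10,-0.9,0,0.2,7.5]]]'

```text
t: 15.1
tool_pos: [0.5692, 0.2017, 0.0355]
tool_rot: [0.0, 0.989, -0.147, -0.0]
wrist_force: [0.4, -0.1, 0.6]
width: 0.0746
finger_force: 0.0
```

```bash
python3 tiles.py; python3 - <<'E'
from h import *
s=get_state();print(move_to([.571,.2015,.003],72.8,s))
E
```

```text
scene b [572.1 202.2] [99.6 47.4] -17.5 572
15.2 [0.5705 0.2022 0.0374] 0.07503626842491151
(array([0.06, 0.05, 3.45]), array([-0. , -0.2,  0.2]))
```

Emit:
carry_out --steps '[[[0,0,1.5,0,0,0,7.5],[0,0,2.7,0,0,0,7.5],[0,0,3.3,0,0,0,7.5],[0,0,3.3,0,0,0,6],[0,0,3.3,0,0,0,5.4]]]'

```text
t: 15.7
tool_pos: [0.5699, 0.2024, 0.0037]
tool_rot: [0.0, 0.989, -0.149, 0.001]
wrist_force: [-0.3, -1.6, 0.4]
width: 0.0621
finger_force: 0.0
```

Emit:
carry_out --steps '[[[0,0,0,0,0,0,4.5],[0,0,0,0,0,0,4.5],[0,0,0,0,0,0,4.5],[0,0,0,0,0,0,4.5],[0,0,0,0,0,0,4.5]]]' --squeeze 25

```text
t: 16.2
tool_pos: [0.5697, 0.2023, 0.0033]
tool_rot: [0.0, 0.989, -0.149, 0.001]
wrist_force: [0.9, -0.3, 0.7]
width: 0.0454
finger_force: 0.0
```

```bash
python3 tiles.py; python3 - <<'E'
from h import *
p,W=world("scene")
cv2.imwrite("pics/s3c.png",cv2.resize(p[200:330,340:500],None,fx=4.5,fy=4.5,interpolation=2))
E
```

```text
scene b [572.1 202.4] [99.5 48.8] -17.4 568
16.3 [0.5697 0.2023 0.0033] 0.045207762358084574
```

View pics/s3c.png

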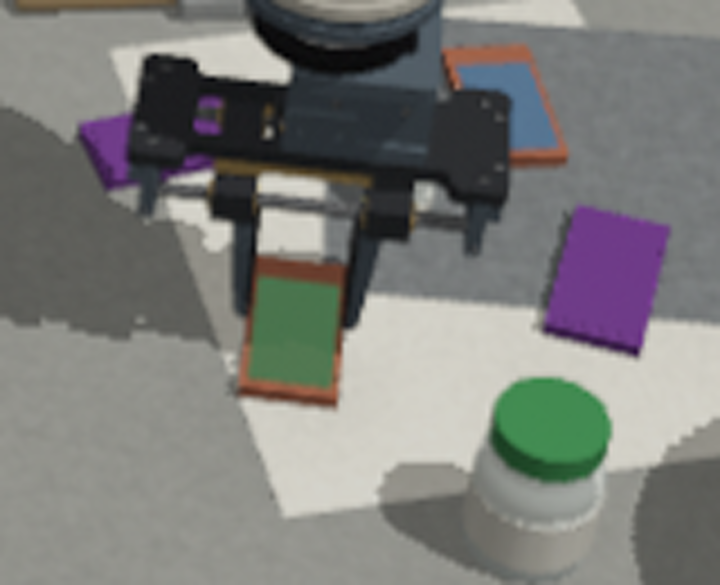

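The fingers straddle the green tile correctly (crop 240–360, 300), but the width reading runs low, so I'll close further.

Emit:
carry_out --steps '[[[0,0,0,0,0,0,3],[0,0,0,0,0,0,3],[0,0,0,0,0,0,3],[0,0,0,0,0,0,3],[0,0,0,0,0,0,3]]]' --squeeze 30

```text
t: 16.85
tool_pos: [0.5697, 0.2023, 0.0032]
tool_rot: [0.0, 0.989, -0.149, 0.001]
wrist_force: [1.1, -0.5, 0.3]
width: 0.0298
finger_force: 0.0
```

Emit:
carry_out --steps '[[[0,0,-1,0,0,0,3],[0,0,-3,0,0,0,3],[0,0,-5,0,0,0,3],[0,0,-7,0,0,0,3],[0,0,-9,0,0,0,3]]]'

```text
t: 17.35
tool_pos: [0.5695, 0.2024, 0.0948]
tool_rot: [-0.0, 0.989, -0.149, 0.001]
wrist_force: [-0.1, -0.9, 0.3]
width: 0.0303
finger_force: 0.0
```

```bash
cat > place.py <<'E'
from h import *
import sys
O=np.array([.5408,-.1692]); a=np.radians(6.66); X=np.array([np.cos(a),np.sin(a)]); Y=np.array([-np.sin(a),np.cos(a)])
def tgt(x,y,z): return np.r_[O+x*X+y*Y,z]
if __name__=="__main__":
    x,y,z=map(float,sys.argv[1:4]); s=get_state(); d=s["tool_pos"][:2]-O
    print(s["t"],s["tool_pos"].round(4),s["width"].round(4),s["finger_force"],"rack",(d@X).round(4),(d@Y).round(4),s["joint_positions"].round(2)); print(tgt(x,y,z).round(4),move_to(tgt(x,y,z),96.66,s))
E
python3 place.py 0 0.03 .12
```

```text
Traceback (most recent call last):
  File "place.py", line 7, in <module>
    print(s["t"],s["tool_pos"].round(4),s["width"].round(4),s["finger_force"],"rack",(d@X).round(4),(d@Y).round(4),s["joint_positions"].round(2)); print(tgt(x,y,z).round(4),move_to(tgt(x,y,z),96.66,s))
                                        ^^^^^^^^^^^^^^^^
AttributeError: 'float' object has no attribute 'round'
```

```bash
sed -i 's/s\["width"\].round(4)/round(s["width"],4)/' place.py; python3 - <<'E'
from h import *
s=get_state()
p,W=world("scene"); g=p.astype(int).max(2)
d=np.linalg.norm(W[...,:2]-s["tool_pos"][:2],axis=-1)
m=(d<.06)&(W[...,2]>.03)&(W[...,2]<.3)
w=W[m];z=np.sort(w[:,2]);print(s["tool_pos"],len(z),z[:5],np.percentile(z,[1,3,5]))
print(np.histogram(w[:,2],np.arange(.03,.3,.01)))
q=project("scene",s["tool_pos"])[0];print("TCP pix",q)
u,v=int(q[0]),int(q[1]);c=cv2.resize(p[v-60:v+40,u-60:u+60],None,fx=6,fy=6,interpolation=2);cv2.circle(c,(360,360),4,(0,0,255),-1);cv2.imwrite("pics/s4c.png",c)
E
python3 tiles.py
```

```text
[0.56953444 0.20236027 0.09483084] 2165 [0.11729456 0.11762724 0.11838669 0.11918056 0.11925698] [0.12632575 0.13842908 0.14937554]
(array([  0,   0,   0,   0,   0,   0,   0,   0,   6,  31,  33,  40,  40,
        41,  70,  18,   0,  91, 267, 232, 378, 191, 141, 160,  80,  50]), array([0.03, 0.04, 0.05, 0.06, 0.07, 0.08, 0.09, 0.1 , 0.11, 0.12, 0.13,
       0.14, 0.15, 0.16, 0.17, 0.18, 0.19, 0.2 , 0.21, 0.22, 0.23, 0.24,
       0.25, 0.26, 0.27, 0.28, 0.29]))
TCP pix [408.33839887 244.78644992]
scene b [572.1 202.2] [99.6 47.4] -17.5 567
17.5 [0.5704 0.2026 0.0949] 0.030112857533188823
```

View pics/s4c.png

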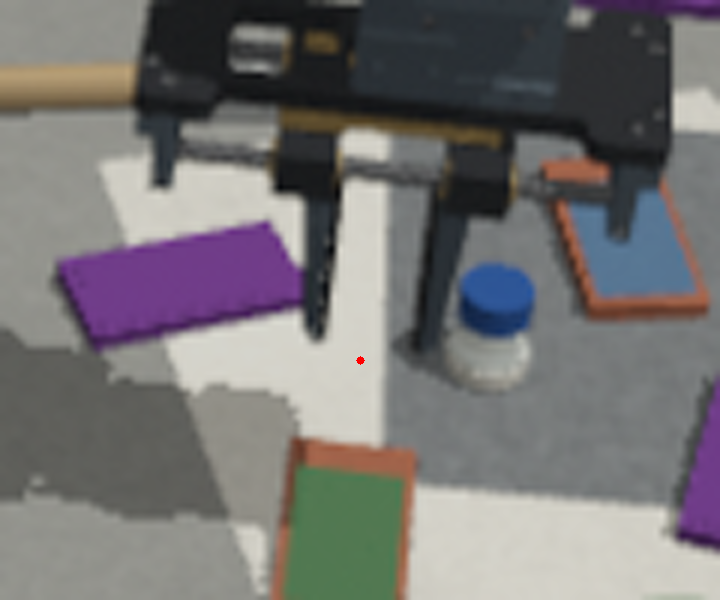

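The tips really end about 2 cm above the reported TCP. Three things agree on this: the depth of the fingers, the way the handle slipped, and the closed fingers passing over the tile. I'll go down further, watching the force.

Emit:
carry_out --steps '[[[0,0,0,0,0,0,7.5],[0,0,0,0,0,0,7.5],[0,0,3,0,0,0,7.5],[0,0,6,0,0,0,7.5],[0,0,8.5,0,0,0,7.5]]]'

```text
t: 18.0
tool_pos: [0.5688, 0.2021, 0.0062]
tool_rot: [0.0, 0.989, -0.149, -0.0]
wrist_force: [0.6, -0.2, -0.4]
width: 0.0672
finger_force: 0.0
```

Emit:
carry_out --steps '[[[0,0,0.6,0,0,0,7.5],[0,0,1.0,0,0,0,7.5],[0,0,1.4,0,0,0,7.5],[0,0,1.8,0,0,0,7.5],[0,0,1.8,0,0,0,7.5]]]'

```text
t: 18.5
tool_pos: [0.5699, 0.2024, -0.0095]
tool_rot: [-0.0, 0.989, -0.149, 0.001]
wrist_force: [-0.9, -0.0, -0.2]
width: 0.0748
finger_force: 0.0
```

Emit:
carry_out --steps '[[[0,0,0.2,0,0,0,7.5],[0,0,0.4,0,0,0,7.5],[0,0,0.6,0,0,0,7.5],[0,0,0.7,0,0,0,7.5],[0,0,0.7,0,0,0,7.5]]]'

```text
t: 19.0
tool_pos: [0.5696, 0.2023, -0.0169]
tool_rot: [0.0, 0.989, -0.149, 0.001]
wrist_force: [0.3, 0.2, -0.1]
width: 0.0752
finger_force: 0.0
```

Emit:
carry_out --steps '[[[0,0,0.1,0,0,0,5.5],[0,0,0.1,0,0,0,4.0],[0,0,0.1,0,0,0,4.0],[0,0,0.1,0,0,0,4.0],[0,0,0.1,0,0,0,4.0]]]' --squeeze 30

```text
t: 19.5
tool_pos: [0.5697, 0.2023, -0.0177]
tool_rot: [0.0, 0.989, -0.149, 0.001]
wrist_force: [0.1, -0.7, -1.0]
width: 0.0493
finger_force: 30.0
```

Emit:
carry_out --steps '[[[0,0,-1,0,0,0,4],[0,0,-4,0,0,0,4],[0,0,-7,0,0,0,4],[0,0,-10,0,0,0,4],[0,0,-12,0,0,0,4]]]' --squeeze 40

```text
t: 20.0
tool_pos: [0.5701, 0.2025, 0.1051]
tool_rot: [-0.0, 0.989, -0.149, 0.002]
wrist_force: [0.1, 0.2, -1.6]
width: 0.0493
finger_force: 40.0
```

```bash
python3 place.py 0 -.07 .12
```

```text
20.0 [0.5701 0.2025 0.1051] 0.0493 39.99961853027344 rack 0.0722 0.3658 [ 0.24  0.56  1.5  -0.    1.08  2.11]
[ 0.5489 -0.2387  0.12  ] (array([10.95, 42.8 , -1.51]), array([ -0. ,  -0.2, -23.8]))
```

Emit:
carry_out --steps '[[[0.5,2,-1,0,0,0,4],[1.5,6,-2,0,0,-4,4],[2.5,10,-2,0,0,-8,4],[3.7,14.5,-2,0,0,-12,4],[5,19,-2,0,0,-16,4]]]'

```text
t: 20.5
tool_pos: [0.561, 0.0046, 0.1232]
tool_rot: [0.0, 1.0, -0.008, 0.001]
wrist_force: [1.2, 0.3, -1.2]
width: 0.0494
finger_force: 40.0
```

```bash
python3 place.py 0 -.07 .12
```

```text
20.5 [0.561  0.0046 0.1232] 0.0494 40.00036418437958 rack 0.0403 0.1703 [-0.1   0.48  1.59 -0.    1.07  1.49]
[ 0.5489 -0.2387  0.12  ] (array([-0.84, 24.35,  0.33]), array([ 0. , -0.1, -7.6]))
```

Emit:
carry_out --steps '[[[-0.2,5,0,0,0,-2,4],[-0.4,10,0,0,0,-4,4],[-0.6,15,0,0,0,-7,4],[-0.8,19.5,0,0,0,-7.5,4],[-0.8,23.3,0,0,0,-7.5,4]]]'

```text
t: 21.0
tool_pos: [0.5483, -0.2292, 0.1232]
tool_rot: [0.0, 0.998, 0.056, 0.001]
wrist_force: [0.5, 0.2, -1.8]
width: 0.0496
finger_force: 40.0
```

Emit:
carry_out --steps '[[[0,0,0,0,0,0,4],[0,0,0,0,0,0,4],[0,0,2,0,0,0,4],[0,0,4,0,0,0,4],[0,0,4,0,0,0,4]]]'

```text
t: 21.5
tool_pos: [0.5477, -0.2248, 0.0807]
tool_rot: [-0.001, 0.998, 0.056, -0.001]
wrist_force: [0.5, 0.6, -1.2]
width: 0.0497
finger_force: 40.0
```

```bash
python3 place.py 0 -.07 .0263
```

```text
21.5 [ 0.5477 -0.2248  0.0807] 0.0497 39.999672174453735 rack 0.0004 -0.056 [-0.49  0.57  1.55  0.    1.02  0.97]
[ 0.5489 -0.2387  0.0263] (array([-0.02,  1.41,  5.43]), array([-0.1,  0.1, -0.2]))
```

Emit:
carry_out --steps '[[[0,0.7,1,0,0,0,4],[0,1.4,2.5,0,0,0,4],[0,1.4,4,0,0,0,4],[0,1.4,4.6,0,0,0,4],[0,1.4,4.9,0,0,0,4]]]'

```text
t: 22.0
tool_pos: [0.5505, -0.2408, 0.0327]
tool_rot: [0.0, 0.998, 0.056, 0.0]
wrist_force: [0.2, -0.1, -1.4]
width: 0.0497
finger_force: 40.0
```

Emit:
carry_out --steps '[[[0,0,0.2,0,0,0,4],[0,0,0.4,0,0,0,4],[0,0,0.5,0,0,0,4],[0,0,0.6,0,0,0,4],[0,0,0.6,0,0,0,4]]]'

```text
t: 22.5
tool_pos: [0.5508, -0.2407, 0.0275]
tool_rot: [0.0, 0.998, 0.056, 0.001]
wrist_force: [-0.1, 0.2, -0.1]
width: 0.0495
finger_force: 40.0
```

```bash
python3 place.py 0 -.07 .0243; python3 - <<'E'
from h import *
p,W=world("scene")
cv2.imwrite("pics/s5c.png",cv2.resize(p[140:320,140:340],None,fx=4,fy=3.3,interpolation=2))
E
```

```text
22.5 [ 0.5508 -0.2407  0.0275] 0.0495 39.99965965747833 rack 0.0016 -0.0722 [-0.51  0.66  1.57  0.    0.92  0.95]
[ 0.5489 -0.2387  0.0243] (array([-0.16, -0.22,  0.32]), array([ 0. , -0.1, -0.2]))
```

View pics/s5c.png

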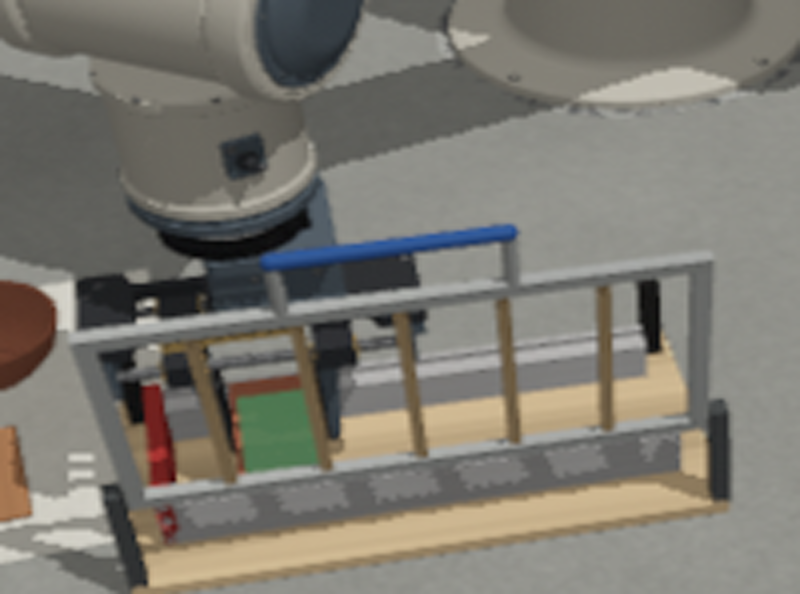

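The green tile sits over both rails beside the red stop. I'll lower the last few millimetres and release.

Emit:
carry_out --steps '[[[-0.1,0,0.1,0,0,0,4],[-0.1,0,0.2,0,0,0,4],[-0.1,0,0.25,0,0,0,4],[-0.1,0,0.3,0,0,0,4],[-0.1,0,0.3,0,0,0,4]]]'

```text
t: 23.05
tool_pos: [0.5497, -0.2408, 0.0243]
tool_rot: [0.0, 0.998, 0.056, 0.001]
wrist_force: [-0.3, -0.3, -1.8]
width: 0.0496
finger_force: 40.0
```

```bash
python3 place.py 0 -.07 .0243; python3 -c "
from h import *;print(get_state()['wrist_force'])"
```

```text
23.05 [ 0.5497 -0.2408  0.0243] 0.0496 39.99958634376526 rack 0.0005 -0.0721 [-0.51  0.66  1.57  0.    0.91  0.95]
[ 0.5489 -0.2387  0.0243] (array([-0.05, -0.21,  0.  ]), array([ 0. , -0.1, -0.3]))
[-0.2928345  -0.29202409 -1.83219434]
```

Emit:
carry_out --steps '[[[0,0,0.05,0,0,0,4],[0,0,0.1,0,0,0,4],[0,0,0.15,0,0,0,4],[0,0,0.15,0,0,0,4],[0,0,0.15,0,0,0,4]]]'

```text
t: 23.55
tool_pos: [0.5498, -0.2409, 0.0242]
tool_rot: [0.0, 0.998, 0.056, 0.001]
wrist_force: [-6.5, 3.1, 22.7]
width: 0.0493
finger_force: 40.0
```

Emit:
carry_out --steps '[[[0,0,0.05,0,0,0,4],[0,0,0.1,0,0,0,4],[0,0,0.15,0,0,0,4],[0,0,0.15,0,0,0,4],[0,0,0.15,0,0,0,4]]]'

```text
t: 24.05
tool_pos: [0.5499, -0.2409, 0.0241]
tool_rot: [0.001, 0.998, 0.056, 0.001]
wrist_force: [-12.9, 6.4, 47.3]
width: 0.0495
finger_force: 40.0
```

Emit:
carry_out --steps '[[[0,0,-0.15,0,0,0,4],[0,0,-0.28,0,0,0,4],[0,0,-0.28,0,0,0,4],[0,0,-0.28,0,0,0,6.2],[0,0,-0.28,0,0,0,6.2]]]'

```text
t: 24.55
tool_pos: [0.5497, -0.2408, 0.024]
tool_rot: [0.0, 0.998, 0.056, 0.001]
wrist_force: [-0.7, -0.4, -0.3]
width: 0.0609
finger_force: 0.0
```

Emit:
carry_out --steps '[[[0,0,-0.28,0,0,0,6.2],[0,0,-1,0,0,0,6.2],[0,0,-3,0,0,0,6.2],[0,0,-7,0,0,0,6.2],[0,-4,-11,0,0,0,6.2]]]'

```text
t: 25.05
tool_pos: [0.5464, -0.2082, 0.1314]
tool_rot: [0.001, 0.999, 0.055, 0.002]
wrist_force: [1.0, 0.5, 1.2]
width: 0.0624
finger_force: 0.0
```

```bash
python3 place.py 0 -.07 .0243; python3 tiles.py
```

```text
25.05 [ 0.5464 -0.2082  0.1314] 0.0624 0.0 rack 0.0011 -0.0394 [-0.47  0.5   1.52 -0.    1.12  1.  ]
[ 0.5489 -0.2387  0.0243] (array([-0.12,  3.04, 10.72]), array([ 0.1, -0.2, -0.4]))
25.15 [ 0.5472 -0.204   0.1344] 0.061954395293905104
```

```bash
python3 - <<'E'
from h import *
p,W=world("top"); hsv=cv2.cvtColor(p,cv2.COLOR_BGR2HSV); print(hsv[275,170],hsv[290,169]); print(tile(p,W,(140,240,188,316)))
cv2.imwrite("pics/t3c.png",np.hstack([cv2.resize(p[190:320,140:280],None,fx=2.8,fy=3,interpolation=2),cv2.resize(p[160:290,305:460],None,fx=2.6,fy=3,interpolation=2)]))
E
```

```text
[106 122 109] [  5 127 114]
(array([412.3, 359.2]), array([411.4, 357.4]), array([97.2, 51.5]), -3.4, 660)
```

View pics/t3c.png

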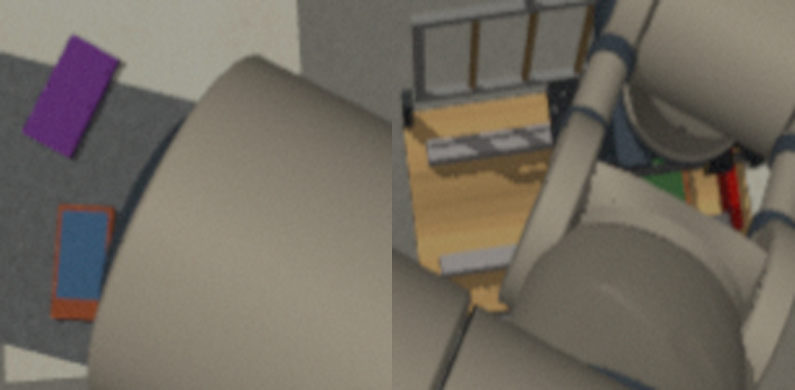

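```bash
python3 -c "
from h import *
print(move_to([.411,.357,.13],86.6))"
```

```text
(array([-7.130e+00, -5.737e+01,  4.000e-02]), array([ 0.1, -0.3,  9.9]))
```

Emit:
carry_out --steps '[[[0,-5,-1,0,0,0,6.2],[-0.5,-10,-1,0,0,2,6.5],[-1,-15,-1,0,0,4,7],[-1.6,-20,-1,0,0,6,7.5],[-2.2,-25,-1,0,0,8,7.5]]]'

```text
t: 25.7
tool_pos: [0.4955, 0.0394, 0.1388]
tool_rot: [0.0, 1.0, -0.015, 0.0]
wrist_force: [0.0, 0.6, 0.8]
width: 0.0753
finger_force: 0.0
```

Emit:
carry_out --steps '[[[-0.7,-5,0,0,0,2,7.5],[-1.4,-10,0,0,0,2,7.5],[-2.1,-15,0,0,0,2,7.5],[-2.8,-20,0,0,0,2,7.5],[-3.5,-25,0,0,0,2,7.5]]]'

```text
t: 26.2
tool_pos: [0.4681, 0.2882, 0.1386]
tool_rot: [0.0, 1.0, -0.031, 0.0]
wrist_force: [-0.7, 0.2, 0.8]
width: 0.075
finger_force: 0.0
```

```bash
sed -i 's/terra=.*/terra=((h<14)|(h>175))\&(s>90)/; s/reg=(P.*/reg=(P[...,0]>.15)\&(P[...,0]<.75)\&(P[...,1]>-.05)\&(P[...,1]<.6)/' tiles.py; python3 tiles.py; python3 -c "
from h import *
print(get_image('scene')[0][222,452]);print(move_to([.411,.357,.05],86.6),get_state()['joint_positions'].round(2))"
```

```text
scene a [413.6 358.5] [102.4  51. ] -3.5 447
26.3 [0.4677 0.2914 0.1385] 0.07466166372404136
[146 118  88]
(array([-6.09, -6.48,  8.83]), array([ 0., -0.,  0.])) [ 0.45  0.45  1.6  -0.    1.09  2.08]
```

Emit:
carry_out --steps '[[[-3,-3.2,0,0,0,0,7.5],[-6,-6.5,0,0,0,0,7.5],[-6,-6.5,3,0,0,0,7.5],[-6,-6.5,7,0,0,0,7.5],[-6,-6.5,9,0,0,0,7.5]]]'

```text
t: 26.85
tool_pos: [0.412, 0.3533, 0.0463]
tool_rot: [0.001, 1.0, -0.032, -0.001]
wrist_force: [0.6, -1.4, 0.4]
width: 0.0753
finger_force: 0.0
```

```bash
python3 tiles.py; python3 -c "
from h import *
print(move_to([.412,.3572,-.0175],86.6))"
```

```text
scene a [413.5 358.5] [102.6  51. ] -3.5 448
26.95 [0.4117 0.3529 0.0464] 0.07503269998038899
(array([ 0.02, -0.46,  6.38]), array([ 0.2,  0.2, -0.3]))
```

Emit:
carry_out --steps '[[[0,-0.4,2,0,0,0,7.5],[0,-0.4,4,0,0,0,7.5],[0,-0.4,5.5,0,0,0,7.5],[0,-0.4,6,0,0,0,7.5],[0,-0.4,6.35,0,0,0,7.5]]]'

```text
t: 27.45
tool_pos: [0.4139, 0.3589, -0.0139]
tool_rot: [0.0, 0.999, -0.032, 0.001]
wrist_force: [0.4, 0.5, -0.3]
width: 0.0753
finger_force: 0.0
```

Emit:
carry_out --steps '[[[0,0,0,0,0,0,5.5],[0,0,0,0,0,0,4.0],[0,0,0,0,0,0,4.0],[0,0,0,0,0,0,4.0],[0,0,0,0,0,0,4.0]]]' --squeeze 40

```text
t: 27.95
tool_pos: [0.4135, 0.3594, -0.0139]
tool_rot: [-0.0, 1.0, -0.031, 0.001]
wrist_force: [-0.4, -0.6, 6.1]
width: 0.0485
finger_force: 40.0
```

Emit:
carry_out --steps '[[[0,0,0,0,0,0,7],[0,0,0,0,0,0,7],[0,0,0.2,0,0,0,7],[0,0,0.4,0,0,0,7],[0,0,0.4,0,0,0,7]]]'

```text
t: 28.45
tool_pos: [0.413, 0.3591, -0.0188]
tool_rot: [0.0, 1.0, -0.031, 0.001]
wrist_force: [0.4, 0.5, 0.2]
width: 0.0698
finger_force: 0.0
```

Emit:
carry_out --steps '[[[0,0,0,0,0,0,5.5],[0,0,0,0,0,0,4.0],[0,0,0,0,0,0,4.0],[0,0,0,0,0,0,4.0],[0,0,0,0,0,0,4.0]]]' --squeeze 40

```text
t: 28.95
tool_pos: [0.4133, 0.3592, -0.0184]
tool_rot: [0.0, 1.0, -0.031, 0.001]
wrist_force: [0.4, 0.7, -1.0]
width: 0.0497
finger_force: 40.0
```

```bash
python3 tiles.py
```

```text
29.05 [ 0.4133  0.3593 -0.0184] 0.049169264800938944
```

Emit:
carry_out --steps '[[[0,0,-1,0,0,0,4],[0,0,-4,0,0,0,4],[0,0,-8,0,0,0,4],[0,0,-12,0,0,0,4],[0,0,-15,0,0,0,4]]]'

```text
t: 29.55
tool_pos: [0.4132, 0.3595, 0.1347]
tool_rot: [-0.0, 1.0, -0.031, 0.002]
wrist_force: [0.4, -0.2, -1.4]
width: 0.0496
finger_force: 40.0
```

```bash
python3 place.py 0.0015 .008 .12
```

```text
29.55 [0.4132 0.3595 0.1347] 0.0496 39.998602867126465 rack -0.0654 0.5399 [ 0.61  0.45  1.61 -0.    1.08  2.24]
[ 0.5414 -0.1611  0.12  ] (array([16.04, 51.15,  1.47]), array([ -0. ,  -0.2, -10.3]))
```

Emit:
carry_out --steps '[[[1.4,4.5,-0.5,0,0,-2,4],[2.8,9,-0.5,0,0,-4,4],[4.2,13.5,-0.5,0,0,-6,4],[5.6,18,-0.5,0,0,-8,4],[7,22.5,-0.5,0,0,-10.3,4]]]'

```text
t: 30.05
tool_pos: [0.4688, 0.1286, 0.1376]
tool_rot: [0.0, 0.998, 0.059, 0.001]
wrist_force: [1.3, 0.8, -1.2]
width: 0.05
finger_force: 40.0
```

Emit:
carry_out --steps '[[[0.6,4.5,0,0,0,0,4],[1.3,9,0,0,0,0,4],[2,13.5,0,0,0,0,4],[2.7,18,0,0,0,0,4],[3.3,22.5,0,0,0,0,4]]]'

```text
t: 30.55
tool_pos: [0.5279, -0.0912, 0.1377]
tool_rot: [0.0, 0.998, 0.058, 0.001]
wrist_force: [1.0, -0.1, -0.6]
width: 0.0494
finger_force: 40.0
```

```bash
python3 place.py 0.0015 .008 .08
```

```text
30.55 [ 0.5279 -0.0912  0.1377] 0.0494 39.99947905540466 rack -0.0037 0.0789 [-0.28  0.43  1.63  0.    1.08  1.17]
[ 0.5414 -0.1611  0.08  ] (array([0.51, 7.09, 5.78]), array([ 0. , -0.1,  0. ]))
```

Emit:
carry_out --steps '[[[0.5,3,0,0,0,0,4],[0.5,6,0,0,0,0,4],[0.5,6.6,2,0,0,0,4],[0.5,6.6,5,0,0,0,4],[0.5,6.6,5.8,0,0,0,4]]]'

```text
t: 31.05
tool_pos: [0.539, -0.154, 0.0773]
tool_rot: [-0.0, 0.998, 0.058, -0.001]
wrist_force: [-0.3, 0.1, -2.1]
width: 0.0495
finger_force: 40.0
```

```bash
python3 place.py 0.0015 .008 .027
```

```text
31.05 [ 0.539  -0.154   0.0773] 0.0495 39.99861180782318 rack -0.0 0.0153 [-0.38  0.54  1.63  0.    0.97  1.07]
[ 0.5414 -0.1611  0.027 ] (array([0.16, 0.74, 5.03]), array([-0.1,  0.1,  0. ]))
```

Emit:
carry_out --steps '[[[0.15,0.6,1.5,0,0,0,4],[0.15,0.6,3,0,0,0,4],[0.15,0.6,4.3,0,0,0,4],[0.15,0.6,4.9,0,0,0,4],[0.15,0.6,4.9,0,0,0,4]]]'

```text
t: 31.55
tool_pos: [0.5426, -0.1599, 0.0295]
tool_rot: [0.0, 0.998, 0.059, 0.0]
wrist_force: [-0.5, 0.4, -0.1]
width: 0.0493
finger_force: 40.0
```

Emit:
carry_out --steps '[[[0,0,0,0,0,0,4],[0,0,0.1,0,0,0,4],[0,0,0.15,0,0,0,4],[0,0,0.2,0,0,0,4],[0,0,0.2,0,0,0,4]]]'

```text
t: 32.05
tool_pos: [0.5429, -0.16, 0.0281]
tool_rot: [0.0, 0.998, 0.059, 0.001]
wrist_force: [-0.6, -0.2, -1.9]
width: 0.0492
finger_force: 40.0
```

```bash
python3 place.py 0.0015 .008 .0236
```

```text
32.05 [ 0.5429 -0.16    0.0281] 0.0492 39.9985009431839 rack 0.0031 0.0089 [-0.39  0.62  1.66  0.    0.86  1.06]
[ 0.5414 -0.1611  0.0236] (array([-0.16,  0.09,  0.45]), array([ 0. , -0.1,  0. ]))
```

Emit:
carry_out --steps '[[[-0.15,0,0.1,0,0,0,4],[-0.15,0,0.2,0,0,0,4],[-0.15,0,0.3,0,0,0,4],[-0.15,0,0.38,0,0,0,4],[-0.15,0,0.38,0,0,0,4]]]'

```text
t: 32.55
tool_pos: [0.5413, -0.1602, 0.024]
tool_rot: [0.0, 0.998, 0.058, 0.001]
wrist_force: [-0.1, 0.1, -1.2]
width: 0.0495
finger_force: 40.0
```

Emit:
carry_out --steps '[[[0,0,0.04,0,0,0,4],[0,0,0.08,0,0,0,4],[0,0,0.1,0,0,0,4],[0,0,0.1,0,0,0,4],[0,0,0.1,0,0,0,4]]]'

```text
t: 33.05
tool_pos: [0.5414, -0.1603, 0.0236]
tool_rot: [0.0, 0.998, 0.059, 0.001]
wrist_force: [-2.4, 0.7, 6.5]
width: 0.0493
finger_force: 40.0
```

Emit:
carry_out --steps '[[[0,0,-0.1,0,0,0,4],[0,0,-0.1,0,0,0,6.2],[0,0,-0.1,0,0,0,6.2],[0,0,-0.1,0,0,0,6.2],[0,0,-1,0,0,0,6.2]]]'

```text
t: 33.55
tool_pos: [0.5407, -0.1599, 0.0326]
tool_rot: [-0.0, 0.998, 0.058, -0.0]
wrist_force: [-0.9, -1.0, -0.1]
width: 0.062
finger_force: 0.0
```

Emit:
carry_out --steps '[[[0,0,-2,0,0,0,6.2],[0,0,-4,0,0,0,5],[0,-4,-4.5,0,0,0,3],[0,-7.5,-4.5,0,0,0,1],[0,-7.5,-4.5,0,0,0,0.2]]]'

```text
t: 34.05
tool_pos: [0.5316, -0.0824, 0.079]
tool_rot: [-0.0, 0.998, 0.06, 0.001]
wrist_force: [-0.3, -0.4, -0.5]
width: 0.0329
finger_force: 0.0
```

```bash
python3 place.py 0 .08 .024; python3 - <<'E'
from h import *
p,W=world("scene")
cv2.imwrite("pics/s6c.png",cv2.resize(p[170:320,150:340],None,fx=4.2,fy=4,interpolation=2))
E
```

```text
34.05 [ 0.5316 -0.0824  0.079 ] 0.0329 0.0 rack 0.0009 0.0872 [-0.27  0.51  1.69  0.    0.94  1.19]
[ 0.5315 -0.0897  0.024 ] (array([-0.1 ,  0.72,  5.5 ]), array([-0. , -0.1,  0.2]))
```

View pics/s6c.png

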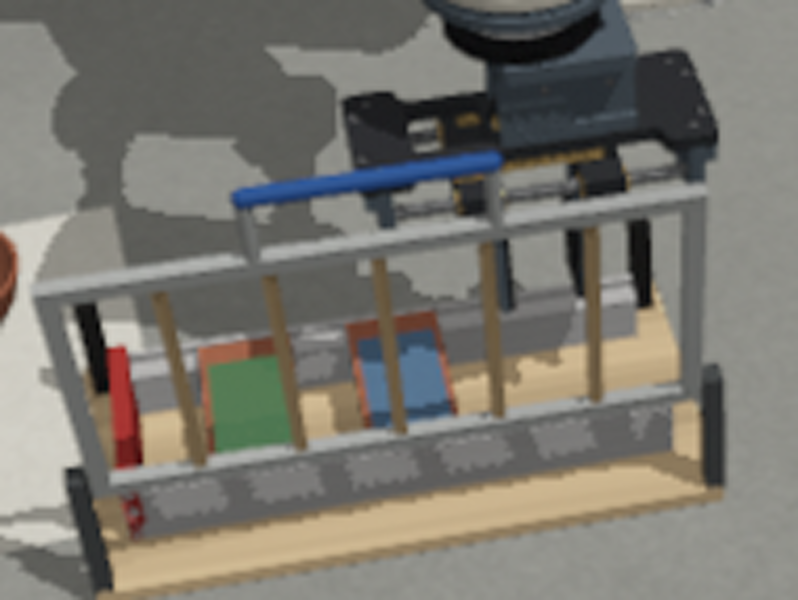

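Both tiles rest on the rails (green at crop 245,400; blue at 405,370) with a gap between them. Next I'll push the row to the stop.

Emit:
carry_out --steps '[[[-0.1,0,0,0,0,0,0.2],[-0.1,0,1.5,0,0,0,0.2],[-0.1,0,3.5,0,0,0,0.2],[-0.1,0,5.5,0,0,0,0.2],[-0.1,0,6.0,0,0,0,0.2]]]'

```text
t: 34.6
tool_pos: [0.5308, -0.0866, 0.0166]
tool_rot: [-0.0, 0.998, 0.058, -0.0]
wrist_force: [0.0, 1.0, 0.7]
width: 0.0019
finger_force: 0.0
```

Emit:
carry_out --steps '[[[0,0.8,0,0,0,0,0.2],[0,1.6,0,0,0,0,0.2],[0,2.4,0,0,0,0,0.2],[0,3.2,0,0,0,0,0.2],[0,4.0,0,0,0,0,0.2]]]'

```text
t: 35.1
tool_pos: [0.5367, -0.1266, 0.0187]
tool_rot: [0.0, 0.998, 0.058, 0.001]
wrist_force: [0.9, 1.2, 1.0]
width: 0.002
finger_force: 0.7
```

```bash
python3 place.py 0 -.015 .018
```

```text
35.1 [ 0.5367 -0.1266  0.0187] 0.002 0.6771916522120591 rack 0.0009 0.0428 [-0.34  0.62  1.7   0.    0.82  1.11]
[ 0.5425 -0.1841  0.018 ] (array([-0.09,  5.78,  0.07]), array([ 0.1, -0.1,  0. ]))
```

Emit:
carry_out --steps '[[[0,0.8,0,0,0,0,0.2],[0,1.6,0,0,0,0,0.2],[0,2.4,0,0,0,0,0.2],[0,3.2,0,0,0,0,0.2],[0,4.0,0,0,0,0,0.2]]]'

```text
t: 35.6
tool_pos: [0.541, -0.1658, 0.0182]
tool_rot: [0.0, 0.998, 0.059, 0.001]
wrist_force: [-0.0, 2.9, 1.0]
width: 0.0018
finger_force: 1.0
```

Emit:
carry_out --steps '[[[0,0.3,0,0,0,0,0.2],[0,0.6,0,0,0,0,0.2],[0,0.9,0,0,0,0,0.2],[0,1.2,0,0,0,0,0.2],[0,1.4,0,0,0,0,0.2]]]'

```text
t: 36.1
tool_pos: [0.5426, -0.1793, 0.0182]
tool_rot: [0.0, 0.998, 0.059, 0.001]
wrist_force: [0.3, 0.6, -0.0]
width: 0.0021
finger_force: 0.6
```

```bash
python3 place.py 0 -.02 .018
```

```text
36.1 [ 0.5426 -0.1793  0.0182] 0.0021 0.6336072531121317 rack 0.0006 -0.0103 [-0.42  0.64  1.65  0.    0.85  1.03]
[ 0.5431 -0.1891  0.018 ] (array([-0.06,  0.97,  0.02]), array([ 0. , -0.1,  0.1]))
```

Emit:
carry_out --steps '[[[0,0.2,0,0,0,0,0.2],[0,0.4,0,0,0,0,0.2],[0,0.6,0,0,0,0,0.2],[0,0.75,0,0,0,0,0.2],[0,0.75,0,0,0,0,0.2]]]'

```text
t: 36.6
tool_pos: [0.5436, -0.1869, 0.0182]
tool_rot: [0.0, 0.998, 0.058, 0.001]
wrist_force: [0.0, -0.8, 0.6]
width: 0.0024
finger_force: 0.0
```

Emit:
carry_out --steps '[[[0,0.1,0,0,0,0,0.2],[0,0.2,0,0,0,0,0.2],[0,0.3,0,0,0,0,0.2],[0,0.4,0,0,0,0,0.2],[0,0.4,0,0,0,0,0.2]]]'

```text
t: 37.1
tool_pos: [0.544, -0.1908, 0.0182]
tool_rot: [0.0, 0.998, 0.058, 0.001]
wrist_force: [-0.5, 0.0, 1.1]
width: 0.002
finger_force: 0.1
```

Emit:
carry_out --steps '[[[0,0.1,0,0,0,0,0.2],[0,0.2,0,0,0,0,0.2],[0,0.3,0,0,0,0,0.2],[0,0.3,0,0,0,0,0.2],[0,0.3,0,0,0,0,0.2]]]'

```text
t: 37.6
tool_pos: [0.5443, -0.1931, 0.0182]
tool_rot: [-0.0, 0.998, 0.058, 0.001]
wrist_force: [-0.1, 6.1, 1.8]
width: 0.002
finger_force: 3.1
```

```bash
python3 - <<'E'
from h import *
print(get_state()["tool_pos"],get_state()["wrist_force"])
p,W=world("scene")
cv2.imwrite("pics/s7c.png",cv2.resize(p[190:320,160:300],None,fx=5,fy=4.5,interpolation=2))
E
```

```text
[ 0.54426706 -0.19305597  0.01821739] [-0.14945966  6.06873083  1.84356747]
```

View pics/s7c.png

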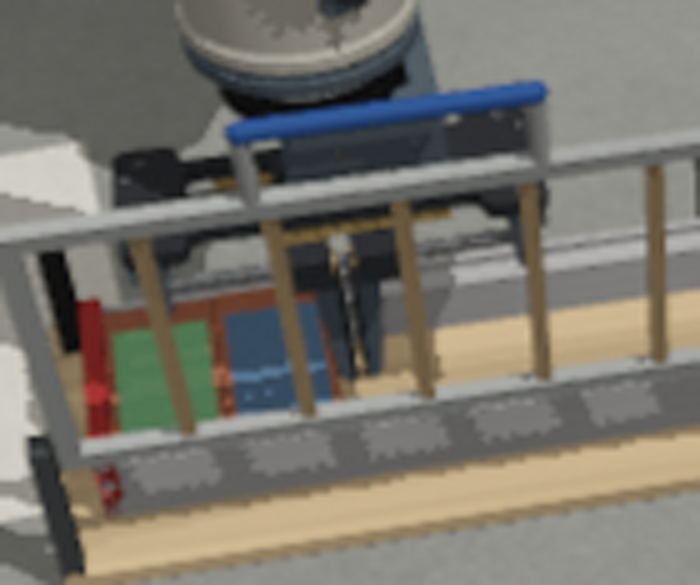

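The green tile touches the stop and the blue tile touches the green one; the force rose to 6 N. A touch more, then I'll retreat.

Emit:
carry_out --steps '[[[0,0.05,0,0,0,0,0.2],[0,0.1,0,0,0,0,0.2],[0,0.1,0,0,0,0,0.2],[0,0.1,0,0,0,0,0.2],[0,0,0,0,0,0,0.2]]]'

```text
t: 38.15
tool_pos: [0.5443, -0.193, 0.0182]
tool_rot: [-0.0, 0.998, 0.059, 0.001]
wrist_force: [0.2, 1.9, 0.4]
width: 0.002
finger_force: 0.8
```

Emit:
carry_out --steps '[[[0,-0.5,0,0,0,0,0.2],[0,-2,0,0,0,0,0.2],[0,-4,-2,0,0,0,0.2],[0,-4,-6,0,0,0,0.2],[0,-4,-10,0,0,0,0.2]]]'

```text
t: 38.65
tool_pos: [0.5386, -0.1522, 0.1189]
tool_rot: [-0.0, 0.998, 0.059, -0.0]
wrist_force: [0.5, 0.5, 0.6]
width: 0.0016
finger_force: 0.0
```

```bash
python3 place.py -.12 0 .33; cat > row.py <<'E'
from place import *
p,W=world("scene"); hsv=cv2.cvtColor(p,cv2.COLOR_BGR2HSV); h,s,v=[hsv[...,i].astype(int) for i in range(3)]
uv=np.stack(np.meshgrid(np.arange(640),np.arange(480)),-1).reshape(-1,2)
P=planepts("scene",uv,.052).reshape(480,640,3)[...,:2]-O; rx,ry=P@X,P@Y
for nm,m in dict(green=(h>45)&(h<85)&(s>80),blue=(h>95)&(h<122)&(s>70)).items():
    k=m&(abs(rx)<.055)&(abs(ry)<.14)&(W[...,2]>.045)&(W[...,2]<.06); print(nm,k.sum(),"rx",np.percentile(rx[k],[2,98]).round(4),"ry",np.percentile(ry[k],[2,98]).round(4),"z",np.median(W[k][:,2]).round(4))
E
python3 row.py
```

```text
38.65 [ 0.5386 -0.1522  0.1189] 0.0016 0.0 rack -0.0002 0.0172 [-0.38  0.49  1.59  0.    1.06  1.07]
[ 0.4216 -0.1831  0.33  ] (array([-11.99,   1.69, -21.11]), array([-0. ,  0. ,  0.1]))
green 85 rx [-0.0265  0.0358] ry [-0.1271 -0.0903] z 0.0525
blue 288 rx [-0.0303  0.0351] ry [-0.0778 -0.0401] z 0.0528
```

Emit:
carry_out --steps '[[[0,0,-5,0,0,0,0.2],[0,0,-10,0,0,0,0.2],[0,0.8,-15,0,0,0,0.2],[0,1.7,-19.5,0,0,0,0.2],[0,1.7,-19.5,0,0,0,0.2]]]'

```text
t: 39.2
tool_pos: [0.5435, -0.1716, 0.3194]
tool_rot: [0.003, 0.998, 0.058, 0.005]
wrist_force: [0.8, 0.0, -0.5]
width: 0.0022
finger_force: 0.0
```

Emit:
carry_out --steps '[[[4,0,0,0,0,0,0.2],[8,0,0,0,0,0,0.2],[12,0,0,0,0,0,0.2],[15.2,0,0,0,0,0,0.2],[15.2,0,0,0,0,0,0.2]]]'

```text
t: 39.7
tool_pos: [0.6946, -0.1511, 0.3111]
tool_rot: [-0.0, 0.998, 0.059, 0.0]
wrist_force: [-1.2, 0.4, -0.9]
width: 0.0022
finger_force: 0.0
```

```bash
python3 place.py .15 0 .245; python3 row.py; python3 handle.py 2>&1 | grep scene
```

```text
39.7 [ 0.6946 -0.1511  0.3111] 0.0022 0.0 rack 0.1549 0.0002 [-0.3   0.55  0.91  0.    1.67  1.15]
[ 0.6898 -0.1518  0.245 ] (array([-0.49,  0.02,  6.61]), array([-0. , -0. ,  0.1]))
green 256 rx [-0.029   0.0348] ry [-0.1275 -0.0904] z 0.0529
blue 287 rx [-0.0303  0.0351] ry [-0.0778 -0.04  ] z 0.0528
scene 244 [ 0.6533 -0.1557  0.2872] [ 0.642 -0.212  0.282] [ 0.713 -0.1    0.338]
```

Emit:
carry_out --steps '[[[0,0,2,0,0,0,0.2],[0,0,4.5,0,0,0,0.2],[0,0,6.4,0,0,0,0.2],[-0.6,0,6.4,0,0,0,0.2],[-1.2,0,6.4,0,0,0,0.2]]]'

```text
t: 40.35
tool_pos: [0.6793, -0.1544, 0.2502]
tool_rot: [0.0, 0.998, 0.058, 0.001]
wrist_force: [0.6, -0.9, 1.9]
width: 0.0019
finger_force: 0.0
```

Emit:
carry_out --steps '[[[-0.4,0,0,0,0,0,0.2],[-0.8,0,0,0,0,0,0.2],[-1.2,0,0,0,0,0,0.2],[-1.8,0,0,0,0,0,0.2],[-2.5,0,0,0,0,0,0.2]]]'

```text
t: 40.85
tool_pos: [0.6554, -0.1573, 0.2497]
tool_rot: [0.0, 0.998, 0.059, 0.001]
wrist_force: [4.4, 1.0, 2.0]
width: 0.002
finger_force: 1.7
```

```bash
cat > st.py <<'E'
from place import *
s=get_state(); d=s["tool_pos"][:2]-O; print(s["t"],"F",s["wrist_force"].round(1),"tool rack",(d@X).round(4),(d@Y).round(4),s["tool_pos"][2].round(4))
p,W=world("scene"); hsv=cv2.cvtColor(p,cv2.COLOR_BGR2HSV)
Q=W[...,:2]-O; rx,ry=Q@X,Q@Y
m=(hsv[...,0]>100)&(hsv[...,0]<125)&(hsv[...,1]>120)&(abs(rx)<.16)&(abs(ry)<.06)&(W[...,2]>.065)&(W[...,2]<.3)
hx,hz=np.median(rx[m]),np.median(W[m][:,2])-.004
print("handle",m.sum(),hx.round(4),hz.round(4),"th",np.arctan2(hz-.085,.085-hx).round(3),"rel to tool x,z",(hx-d@X).round(4),(hz-s["tool_pos"][2]).round(4))
E
python3 st.py
```

```text
40.85 F [4.4 1.  2. ] tool rack 0.1152 -0.0015 0.2497
handle 188 0.095 0.2848 th 1.621 rel to tool x,z -0.0202 0.0351
```

Emit:
carry_out --steps '[[[-1.2,0,0,0,0,0,0.2],[-2.5,0,0,0,0,0,0.2],[-3.8,0,0,0,0,0,0.2],[-5.1,0,0.1,0,0,0,0.2],[-6.3,0,0.2,0,0,0,0.2]]]'

```text
t: 41.4
tool_pos: [0.592, -0.1645, 0.2468]
tool_rot: [0.0, 0.998, 0.059, 0.0]
wrist_force: [4.0, -0.2, -3.1]
width: 0.0021
finger_force: 1.9
```

Emit:
carry_out --steps '[[[-1.1,0,0.3,0,0,0,0.2],[-2.2,0,0.7,0,0,0,0.2],[-3.3,0,1.2,0,0,0,0.2],[-4.4,0,1.8,0,0,0,0.2],[-5.5,0,2.4,0,0,0,0.2]]]'

```text
t: 41.9
tool_pos: [0.5377, -0.171, 0.2229]
tool_rot: [0.0, 0.998, 0.058, 0.001]
wrist_force: [5.0, 0.1, -4.1]
width: 0.0022
finger_force: 2.8
```

```bash
python3 st.py
```

```text
41.9 F [ 5.   0.1 -4.1] tool rack -0.0033 -0.0014 0.2229
handle 151 -0.0232 0.2514 th 0.994 rel to tool x,z -0.0199 0.0285
```

Emit:
carry_out --steps '[[[0.5,0,-0.5,0,0,0,0.2],[0.5,0,-2.8,0,0,0,0.2],[-1.2,0,-2.9,0,0,0,0.2],[-2.4,0,-2.9,0,0,0,0.2],[-2.4,0,-2.9,0,0,0,0.2]]]'

```text
t: 42.45
tool_pos: [0.5134, -0.1738, 0.2524]
tool_rot: [0.0, 0.998, 0.058, 0.0]
wrist_force: [-0.0, 1.1, 0.3]
width: 0.0021
finger_force: 0.0
```

```bash
python3 st.py; cat > press.py <<'E'
from place import *
import sys
s=get_state(); x0=(s["tool_pos"][:2]-O)@X; z0=s["tool_pos"][2]
off=float(sys.argv[1])
for t in map(float,sys.argv[2:]): print(t,np.round([100*(.085-.2*np.cos(t)-x0),100*(z0-(.085+.2*np.sin(t)+off))],2))
E
python3 press.py -.017 .99 .95 .91 .87 .83 .79 .73 .67 .61 .55
```

```text
42.45 F [-0.   1.1  0.3] tool rack -0.0277 -0.0014 0.2524
handle 205 -0.0253 0.2502 th 0.982 rel to tool x,z 0.0024 -0.0022
0.99 [0.23 1.71]
0.95 [-0.43  2.16]
0.91 [-1.07  2.64]
0.87 [-1.7   3.14]
0.83 [-2.3   3.67]
0.79 [-2.88  4.22]
0.73 [-3.7   5.09]
0.67 [-4.48  6.01]
0.61 [-5.19  6.97]
0.55 [-5.85  7.97]
```

Emit:
carry_out --steps '[[[0.2,0,0.9,0,0,0,0.2],[0.2,0,1.6,0,0,0,0.2],[-0.4,0,2.16,0,0,0,0.2],[-1.07,0,2.64,0,0,0,0.2],[-1.7,0,3.14,0,0,0,0.2]]]'

```text
t: 43.0
tool_pos: [0.4972, -0.1758, 0.2202]
tool_rot: [0.0, 0.998, 0.059, 0.001]
wrist_force: [1.5, 0.1, 1.3]
width: 0.0022
finger_force: 0.9
```

```bash
python3 st.py; python3 press.py -.017 .83 .78 .73 .67 .61 .55 .5 .45 .4 .36 .32
```

```text
43.0 F [1.5 0.1 1.3] tool rack -0.0441 -0.0015 0.2202
handle 159 -0.042 0.2378 th 0.877 rel to tool x,z 0.0021 0.0176
0.83 [-0.47  0.39]
0.78 [-1.19  1.08]
0.73 [-1.87  1.81]
0.67 [-2.65  2.73]
0.61 [-3.36  3.69]
0.55 [-4.02  4.69]
0.5 [-4.52  5.56]
0.45 [-4.98  6.45]
0.4 [-5.39  7.36]
0.36 [-5.69  8.1 ]
0.32 [-5.96  8.86]
```

Emit:
carry_out --steps '[[[-0.45,0,0.4,0,0,0,0.2],[-1.2,0,1.08,0,0,0,0.2],[-1.85,0,1.8,0,0,0,0.2],[-2.65,0,2.73,0,0,0,0.2],[-3.35,0,3.7,0,0,0,0.2]]]'

```text
t: 43.55
tool_pos: [0.4634, -0.1798, 0.1834]
tool_rot: [0.0, 0.998, 0.059, 0.0]
wrist_force: [-3.3, -1.0, 4.7]
width: 0.0019
finger_force: 2.5
```

```bash
python3 st.py; python3 press.py -.017 .55 .49 .43 .37 .32 .27 .23 .19 .16 .13 .1
```

```text
43.55 F [-3.3 -1.   4.7] tool rack -0.0781 -0.0016 0.1834
handle 142 -0.076 0.201 th 0.624 rel to tool x,z 0.0021 0.0176
0.55 [-0.61  0.94]
0.49 [-1.2   1.98]
0.43 [-1.74  3.05]
0.37 [-2.2   4.16]
0.32 [-2.54  5.1 ]
0.27 [-2.83  6.06]
0.23 [-3.03  6.83]
0.19 [-3.2   7.61]
0.16 [-3.3  8.2]
0.13 [-3.39  8.8 ]
0.1 [-3.46  9.39]
```

Emit:
carry_out --steps '[[[-0.6,0,0.94,0,0,0,0.2],[-1.2,0,1.98,0,0,0,0.2],[-1.7,0,3.05,0,0,0,0.2],[-2.2,0,4.16,0,0,0,0.2],[-2.5,0,5.1,0,0,0,0.2]]]'

```text
t: 44.1
tool_pos: [0.4392, -0.1828, 0.1321]
tool_rot: [0.0, 0.998, 0.058, 0.001]
wrist_force: [-2.0, -0.2, 2.1]
width: 0.0017
finger_force: 1.3
```

```bash
python3 st.py; python3 press.py -.017 .28 .24 .2 .17 .14 .12 .10 .08 .06 .04 .02 0
```

```text
44.1 F [-2.  -0.2  2.1] tool rack -0.1025 -0.0017 0.1321
handle 125 -0.1018 0.1501 th 0.335 rel to tool x,z 0.0006 0.018
0.28 [-0.41  0.76]
0.24 [-0.61  1.54]
0.2 [-0.79  2.32]
0.17 [-0.9   2.91]
0.14 [-0.99  3.5 ]
0.12 [-1.04  3.9 ]
0.1 [-1.09  4.3 ]
0.08 [-1.12  4.69]
0.06 [-1.15  5.09]
0.04 [-1.17  5.49]
0.02 [-1.18  5.89]
0.0 [-1.19  6.29]
```

Emit:
carry_out --steps '[[[-0.4,0,0.76,0,0,0,0.2],[-0.6,0,1.54,0,0,0,0.2],[-0.8,0,2.3,0,0,0,0.2],[-0.9,0,2.9,0,0,0,0.2],[-1.0,0,3.4,0,0,0,0.2]]]'

```text
t: 44.65
tool_pos: [0.4296, -0.1839, 0.0981]
tool_rot: [0.0, 0.998, 0.059, 0.001]
wrist_force: [-0.8, -0.6, 1.0]
width: 0.0024
finger_force: 0.9
```

Emit:
carry_out --steps '[[[-0.05,0,0.4,0,0,0,0.2],[-0.1,0,0.75,0,0,0,0.2],[-0.1,0,1.1,0,0,0,0.2],[-0.15,0,1.4,0,0,0,0.2],[-0.15,0,1.6,0,0,0,0.2]]]'

```text
t: 45.15
tool_pos: [0.4283, -0.184, 0.0824]
tool_rot: [0.0, 0.998, 0.059, 0.001]
wrist_force: [-0.7, 0.5, 2.6]
width: 0.0018
finger_force: 0.8
```

```bash
python3 st.py
```

```text
45.15 F [-0.7  0.5  2.6] tool rack -0.1135 -0.0016 0.0824
handle 114 -0.1122 0.1002 th 0.077 rel to tool x,z 0.0013 0.0178
```

Emit:
carry_out --steps '[[[0,0,0.15,0,0,0,0.2],[0,0,0.3,0,0,0,0.2],[0,0,0.45,0,0,0,0.2],[0,0,0.6,0,0,0,0.2],[0,0,0.7,0,0,0,0.2]]]'

```text
t: 45.7
tool_pos: [0.4283, -0.1841, 0.0755]
tool_rot: [0.0, 0.998, 0.059, 0.001]
wrist_force: [-1.1, -0.6, 0.5]
width: 0.0021
finger_force: 0.7
```

Emit:
carry_out --steps '[[[0,0,0.1,0,0,0,0.2],[0,0,0.2,0,0,0,0.2],[0,0,0.3,0,0,0,0.2],[0,0,0.4,0,0,0,0.2],[0,0,0.5,0,0,0,0.2]]]'

```text
t: 46.2
tool_pos: [0.4283, -0.1841, 0.0706]
tool_rot: [0.0, 0.998, 0.059, 0.001]
wrist_force: [0.1, 0.1, 1.9]
width: 0.0017
finger_force: 0.7
```

```bash
python3 st.py
```

```text
46.2 F [0.1 0.1 1.9] tool rack -0.1134 -0.0017 0.0706
handle 114 -0.1128 0.088 th 0.015 rel to tool x,z 0.0007 0.0174
```

Emit:
carry_out --steps '[[[0,0,0.1,0,0,0,0.2],[0,0,0.2,0,0,0,0.2],[0,0,0.3,0,0,0,0.2],[0,0,0.35,0,0,0,0.2],[0,0,0.35,0,0,0,0.2]]]'

```text
t: 46.75
tool_pos: [0.4284, -0.1841, 0.0673]
tool_rot: [0.0, 0.998, 0.059, 0.001]
wrist_force: [-1.5, 0.7, 9.1]
width: 0.0017
finger_force: 4.4
```

Emit:
carry_out --steps '[[[0,0,0.05,0,0,0,0.2],[0,0,0.1,0,0,0,0.2],[0,0,0.1,0,0,0,0.2],[0,0,0.1,0,0,0,0.2],[0,0,0.1,0,0,0,0.2]]]'

```text
t: 47.25
tool_pos: [0.4285, -0.1841, 0.0669]
tool_rot: [0.0, 0.998, 0.059, 0.001]
wrist_force: [-5.8, 2.3, 25.1]
width: 0.0018
finger_force: 12.5
```

The lower stop is reached gently, as the force rose with no further motion. I'll retreat and check.

Emit:
carry_out --steps '[[[0,0,-0.3,0,0,0,0.2],[0,0,-2,0,0,0,0.2],[0,0,-6,0,0,0,0.2],[0,-4,-10,0,0,0,0.2],[0,-9,-12,0,0,0,0.2]]]'

```text
t: 47.75
tool_pos: [0.4199, -0.1041, 0.1843]
tool_rot: [0.001, 0.998, 0.057, 0.002]
wrist_force: [2.3, 1.2, -0.8]
width: 0.0021
finger_force: 0.0
```

Emit:
carry_out --steps '[[[0,-5,0,0,0,0,0.2],[0,-10,0,0,0,0,0.2],[0,-15,0,0,0,0,0.2],[0,-18,0,0,0,0,0.2],[0,-18,0,0,0,0,0.2]]]'

```text
t: 48.25
tool_pos: [0.3969, 0.0781, 0.1819]
tool_rot: [-0.0, 0.998, 0.06, 0.001]
wrist_force: [-0.0, -0.3, -0.4]
width: 0.002
finger_force: 0.0
```

```bash
python3 st.py; python3 row.py; python3 - <<'E'
from h import *
p,W=world("top"); q,_=world("scene")
cv2.imwrite("pics/f.png",np.hstack([cv2.resize(p[110:320,90:540],(400,300)),cv2.resize(q[160:330,140:360],(400,300),interpolation=2)]))
E
```

```text
48.25 F [-0.  -0.3 -0.4] tool rack -0.1142 0.2623 0.1819
handle 142 -0.113 0.0849 th -0.0 rel to tool x,z 0.0013 -0.097
green 107 rx [-0.0289  0.0341] ry [-0.1181 -0.0911] z 0.0527
blue 278 rx [-0.03    0.0349] ry [-0.0777 -0.04  ] z 0.0532
```

View pics/f.png

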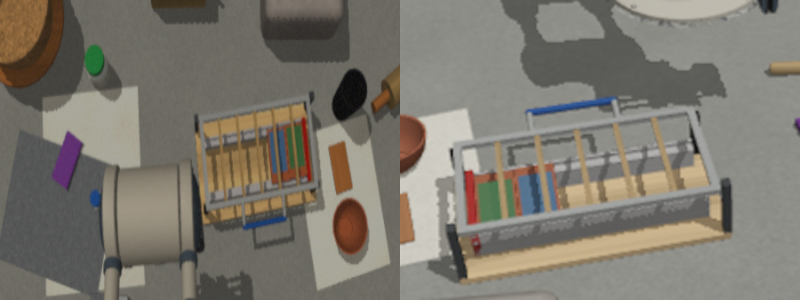

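The cover is level (angle about 0). Both tiles sit against the red stop (left panel 290,155; right panel 515,190), and the surrounding items look untouched.

```bash
python3 -c "
from bench import *
print(hand_in())"
```

```text
the job is handed in; nothing more can be done
None
```

The job is handed in at about 48 s on the robot's clock: the two tiles present (blue and green) lie flat, glazed face up, in a touching row against the red stop; the cover was lowered gently and is fully down, though early on my grip slipped off its handle, so I pushed it the rest of the way with closed fingers; the pots and tools were not moved.

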